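# Unclip the tea strainer from its drying dock and lay it on the cup

### The job

Press down the black release fork of the drying dock until it meets its stop and keep it held down while you draw the tea strainer straight out of the socket, forcing neither the fork nor the catch. Then lay the strainer gently on the cup with the handle, basket hanging inside and rim flat on the cup's rim, ready for pouring. Leave the cup, tumbler, flask and canister standing where they are.

Things in the scene. Friction and masses are not known exactly. Their poses are not given: they have to be found in the camera images.
- dock: Grey plastic drying dock screwed to the stool. Origin: stool top, under the middle of the socket's face. Its own -x is the way the strainer is drawn out, z up. Socket block: x 0 to 60 mm, 56 mm wide, 58 mm high. Drip tray under the basket: x -247 to -97, 100 wide, top 14 mm high. More than 30 N from the fingers on the dock or fork, or of the strainer on the dock, is too much.
- socket (a point): Centre of the socket's mouth, in the dock's face: a level slot open to dock -x, 14.4 mm wide (y), from 36 to 51.5 mm above the stool top, 42 mm deep. A steel catch inside, geared to the release fork, holds the plug; it lets go only in the last 1 mm or so before the fork's stop, and must be kept down for the first 20 mm of the draw or it drops into a second notch. Plug clear after 45 mm.
- fork_base (a point): Point on the dock (not on the fork), 32 mm in front of the socket's face and 6 mm above the stool top, midway between the release fork's two black pads, which lie left and right of the strainer handle and move as one. Each pad's flat top is 56 mm long (dock x -60 to -4 mm) and 34 mm wide (8.5 to 42.5 mm from the centre line). For their heights see tray.
- tray (a point): Centre of the drip tray's top, 14 mm above the stool top. Release fork heights: the pad tops rest 22 to 36 mm above the stool top, different at each start and not measured: feel for them (or look). From rest they go down 5.5 mm to a hard stop against a spring, 4 N at first, 8 N at the stop.
- strainer: Steel tea strainer, white plastic handle, about 0.09 kg. Origin: centre of the underside of its flat rim, z up. Rim 92 mm across, 3 thick; basket below it 58 mm across, 44 at its flat bottom, 28 deep. Handle along its own +x. It starts level with its axes parallel to the dock's, rim underside 42 mm above the stool top. Balance point about 17 mm from the origin along +x.
- grip (a point): Point in the handle's straight grip section (strainer x 84 to 150 mm, 12 mm wide in y, from 6 mm below to 8 mm above the rim's underside): at strainer x 126, z +1 mm. It starts 24 mm in front of the socket's face, between the two pads of the release fork.
- plug_end (a point): End of the strainer's notched plug (strainer x 150 to 190 mm, 12 mm wide), at x 190, z +1 mm. The plug starts inside the socket, its end 40 mm deep.
- cup: Enamel-look blue plastic cup with a side handle at its own +y, 84 mm across the rim, walls 4 mm, 85 mm high, 0.22 kg. Origin: centre of its underside.
- cup_rim (a point): Centre of the cup's mouth, level with its rim, 85 mm above its underside.
- tumbler: Bystander: glass tumbler without a handle, 68 mm across, 105 mm high. Origin: centre of its underside. It and the cup may stand in either of two places.
- flask: Bystander: silver aluminium vacuum flask with twist cap, 76 mm across, 235 mm high. Origin: centre of its underside.
- canister: Bystander: closed yellow plastic canister with spring clip, 94 mm square, 99 mm high. Origin: centre of its underside.

How it is judged:
By the outcome, as a careful person would: the job done as asked, in the order asked, and still so for the second after the job is handed in, with the robot touching nothing.
It also fails if it takes over 72 s, if anything falls off the work surface, if the arm or the gripper's body presses on something with over 40 N, if the wrist force passes 120 N, or if a joint passes its speed limit or range.

### The arm

A 6-joint arm with a two-finger parallel gripper is mounted at the origin on the work surface. World frame = base frame: x ahead of the robot, y to its left, z up, the work surface at z = 0. Lengths are in mm, angles in rad, forces in N, time in s.
With the tool pointing down it reaches from about 350 to 975 mm from the base axis. Payload 7.1 kg.
Tool frame: the origin (TCP) lies between the finger pads; the fingertips stand 8 mm ahead of it and the grasp point (between the pads) lies 11 mm behind it; x points along the fingers, y is the direction in which the jaws open and shut, and the axes are right-handed (so a half turn about x gives the same grasp; the last joint's range is limited). The gripper opens to 88 mm and grips with 3 to 60 N. Pads are 20 mm wide; open, the fingers measure 115 mm over their backs; the gripper's body (75 mm by 178 mm) begins 61 mm behind the grasp point.
Start: joints at [-1.161, 0.423, 1.63, -0, 1.089, -0.019], TCP at [259.877, -568.391, 206.675] pointing down, gripper open.
Joint ranges: [-3, 3], [-0.9, 2.11], [0.09, 2.58], [-1.31, 4.45], [0.11, 2.69], [-2.54, 2.54]. Speed limits (rad/s): [2.39, 2.39, 3.01, 3.14, 3.14, 3.14].

### API

Orientations are given as a rotation vector (axis times angle).
In Python, from workcell import ctrl gives the robot as it stands.
- The arm moves only by the tool apply_moves, never from a script. Its argument "increments" is a list of rows, each an object with "gripper": the opening in per cent of the stroke, from 0 (shut) to 100 (fully open); "delta_pos": the shift along the tool's x, y, z in cm, a list of three; "dr": the turn, a rotation vector about the tool's x, y, z in rad, a list of three. In form: [{"gripper": gripper, "delta_pos": [dx, dy, dz], "dr": [ax, ay, az]}, ...]. A call has exactly 5 rows; each row shifts and turns the commanded pose from where the row before left it, along the tool's axes as they then stand; what a row does not reach is not made up. A row lasts 1/12 s, in which the tool goes at most 41.7 mm and 7.16 degrees, less where a joint would pass 70% of its speed; a pose out of reach is approached as far as the arm can. A call with a gripper value outside its range is refused whole. The fingers move at their own pace and stop on an object; the grip force is fixed at half the most. Time passes only in rows, so rows that do not move let the fingers close, or fill a call up. It gives the time, the measured TCP pose, the force and the opening at its end, in the units of the state.
- ctrl.get_obs(): the state, without advancing time (a new reading comes with each control period).
- ctrl.get_image(name): name is "side" or "top"; returns a dict with "img" (384x512x3 uint8, red, green, blue), "range_z" (384x512 float32, mm along the optical axis (not along the pixel's ray), 0 where there is no reading), "mtx" (3x3 intrinsics, pixels), "k1" (the pictures are not rectified: a ray, as slopes to the right and down, at radius r is drawn at 1 + k1 r^2 times it, then the intrinsics apply), "rvec" (rotation vector, rad) and "tvec" (3), from world to camera coordinates, as OpenCV has them. Camera axes: x right, y down, z forward; pixel columns grow to the right and rows downward; lengths in mm; the calibration is good to about 2 mm. A picture is of the moment at which its call begins.
- ctrl.close_job(): hands the job in, once; it reports no verdict.
The state is a dict: "t": time; "qpos": joint angles; "qvel": joint speeds; "joint_torque": joint torques, N m; "ee_pos": TCP position; "orientation": TCP orientation; "ft_force": force on the tool from outside, world axes, zero at the start; "moment": the same for the moment, N m; "width": finger opening in mm.
Only numpy, scipy, OpenCV 4.12 (cv2) and the standard library are available. Lean on these libraries where they do the work, as an engineer would, in place of code of your own. Each camera call takes 0.05 s, during which the arm holds its last target. There are 200 camera calls.

## Working session

There is one attempt and no reset: what is moved stays moved. The work goes in short steps, Python scripts to look and compute and a tool call to move; the robot and the scene stay as the last step left them, time stands still between calls to the robot, and variables do not carry over. Pictures are saved under pics/ and viewed, about 8 in all and at most 12, crops included, and the job is handed in when it is done.

Besides the shell and the picture viewer there is one more tool, called after ">>>" by a JSON object that holds its "name" and its "arguments", one argument or row to a line. apply_moves: Moves the arm, as the interface text tells. Its arguments: {"type":"object","properties":{"increments":{"type":"array","items":{"type":"object","properties":{"gripper":{"type":"number"},"delta_pos":{"type":"array","items":{"type":"number"}},"dr":{"type":"array","items":{"type":"number"}}}}}},"required":["increments"]}

```bash
ls; mkdir -p pics; cat > h.py <<'E'
import numpy as np, cv2, pickle
from workcell import ctrl
def grab(n,save=None):
    d=ctrl.get_image(n)
    if save: cv2.imwrite('pics/'+save,d['img'][:,:,::-1]); pickle.dump(d,open('pics/'+save+'.pkl','wb'))
    return d
def load(s): return pickle.load(open('pics/'+s+'.pkl','rb'))
def rays(d,uv):
    uv=np.asarray(uv,float).reshape(-1,2);K=d['mtx']
    a=(uv-[K[0,2],K[1,2]])/[K[0,0],K[1,1]]
    s=a.copy()
    for _ in range(20): s=a/(1+d['k1']*(s**2).sum(1,keepdims=True))
    R=cv2.Rodrigues(np.array(d['rvec'],float))[0]
    t=np.array(d['tvec'],float).ravel()
    return -R.T@t, np.c_[s,np.ones(len(s))]@R   # origin, dirs (unit camera z)
def onplane(d,uv,z):
    o,r=rays(d,uv); return o+r*((z-o[2])/r[:,2])[:,None]
def cloud(d):
    h,w=d['range_z'].shape
    u,v=np.meshgrid(np.arange(w),np.arange(h))
    o,r=rays(d,np.c_[u.ravel(),v.ravel()])
    return (o+r*d['range_z'].reshape(-1,1)).reshape(h,w,3)
E
python3 - <<'E'
from h import *
print(ctrl.get_obs())
for n in('top','side'):
    d=grab(n,n+'0.png'); o,r=rays(d,[[256,192]]); print(n,o,r,d['mtx'],d['k1'],(d['range_z']>0).mean())
a=cv2.imread('pics/top0.png');b=cv2.imread('pics/side0.png')
E
```

```text
pics
{'t': 0.0, 'qpos': array([-1.16100049e+00,  4.23810369e-01,  1.63070299e+00,  1.37398005e-05,
        1.08861020e+00, -1.89751861e-02]), 'qvel': array([ 0.0007217 ,  0.00107579,  0.0007062 ,  0.00070443, -0.00033813,
        0.00024744]), 'joint_torque': array([-1.49622396e-03, -5.44634485e+01, -2.73665106e+01,  6.44056569e-02,
        2.28396471e-02, -1.34722177e-04]), 'ee_pos': array([ 259.65095867, -567.86125215,  205.91564517]), 'orientation': array([ 1.98480474,  0.43373891, -1.98538439]), 'ft_force': array([ 0.33055893, -0.50598464, -0.87500776]), 'moment': array([-0.00603918,  0.01028194, -0.02203072]), 'width': 87.92570658195196}
top [3.96708284e+02 1.03132726e+00 1.22249584e+03] [[ 0.17458218 -0.00869382 -0.9847468 ]] [[446.22206755   0.         248.85385961]
 [  0.         446.22206755 189.79987399]
 [  0.           0.           1.        ]] 0.011270938430567142 0.9961751302083334
side [410.7609067  678.48630511 594.17854332] [[ 0.19134752 -0.78711639 -0.58663693]] [[357.6618011    0.         249.77662906]
 [  0.         357.6618011  191.10958305]
 [  0.           0.           1.        ]] -0.05917296716238774 0.9959818522135416
```

View pics/top0.png

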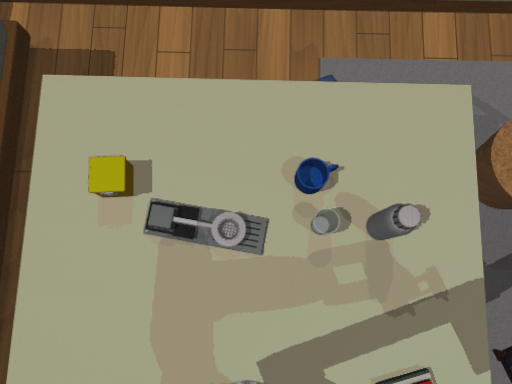

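View pics/side0.png

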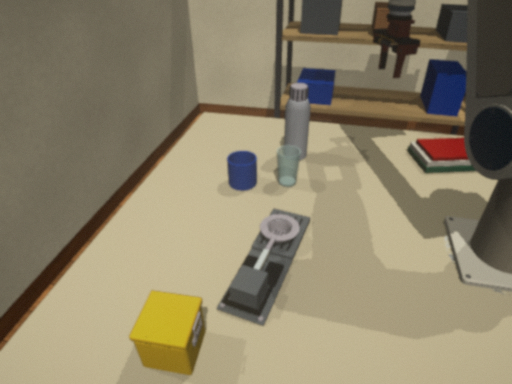

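The top view shows up = world +x and left = +y. The socket block is at (161,217), the strainer basket at (228,229), the cup at (313,173) with its handle pointing right, the tumbler at (325,221), and the flask cap at (407,215). The side view shows the same arrangement, with a canister at (170,330). Next I'll measure the poses.

```bash
python3 - <<'E'
from h import *
t=load('top0.png');s=load('side0.png')
for n,d in(('top',t),('side',s)):
    C=cloud(d);hsv=cv2.cvtColor(d['img'],cv2.COLOR_RGB2HSV)
    print(n,'table z',np.median(C[120:150,150:250,2]) if n=='top' else np.median(C[230:260,120:180,2]))
    # cup blue, high points
    m=(hsv[...,0]>105)&(hsv[...,0]<130)&(hsv[...,1]>120)&(C[...,2]>20)&(abs(C[...,1])<400)&(C[...,0]>300)&(C[...,0]<700)
    P=C[m];print('blue',m.sum(),P.min(0),P.max(0))
    top=P[P[:,2]>78]; 
    (c,r)=cv2.minEnclosingCircle(top[:,:2].astype(np.float32)); print(' rim circ',c,r,np.median(top[:,2]))
    # dock region heights
    m=(C[...,0]>250)&(C[...,0]<480)&(C[...,1]>-80)&(C[...,1]<320)&(C[...,2]>4)
    P=C[m]; 
    hh,e=np.histogram(P[:,2],bins=np.arange(4,66,2)); print(dict(zip(e[:-1].astype(int).tolist(),hh.tolist())))
    m2=m&(C[...,2]>54)&(C[...,2]<64); P=C[m2].astype(np.float32); print('block top',cv2.minAreaRect(P[:,:2]),np.median(P[:,2]))
    w=m&(C[...,2]>36)&(C[...,2]<54)&(hsv[...,1]<70)&(hsv[...,2]>110); print('white px',w.sum(),C[w].min(0),C[w].max(0))
# enlarged crop of dock
a=cv2.resize(t['img'][190:262,135:280],None,fx=5,fy=5,interpolation=cv2.INTER_CUBIC)
b=cv2.resize(s['img'][200:325,210:320],None,fx=4,fy=4,interpolation=cv2.INTER_CUBIC)
b=b[:,:440]
out=np.zeros((600,800,3),np.uint8); 
a=cv2.resize(a,(800,397)); cv2.imwrite('pics/crop_top.png',a[:,:,::-1]); cv2.imwrite('pics/crop_side.png',b[:,:,::-1])
R=cv2.Rodrigues(ctrl.get_obs()['orientation'])[0];print(R)
E
```

```text
top table z 0.16477548420311905
blue 508 [ 396.70828408 -224.17432454   20.05700185] [6.93827955e+02 1.03132726e+00 1.22249584e+03]
 rim circ (543.8662719726562, -85.60527801513672) 170.76712036132812 84.7468462435753
{4: 720, 6: 121, 8: 48, 10: 67, 12: 132, 14: 136, 16: 59, 18: 24, 20: 2, 22: 2, 24: 1, 26: 1, 28: 0, 30: 0, 32: 0, 34: 0, 36: 0, 38: 3, 40: 17, 42: 36, 44: 44, 46: 32, 48: 11, 50: 3, 52: 0, 54: 0, 56: 0, 58: 0, 60: 0, 62: 0}
block top ((0.0, 0.0), (0.0, 0.0), 0.0) nan
white px 145 [462.07817402  26.98509418  38.83002162] [479.9550462   97.91286596  50.8250823 ]
side table z 0.8531107434705518
blue 478 [ 615.32292929 -196.42059848   20.1442021 ] [ 693.96005418 -110.46167347   86.46130898]
 rim circ (654.8064575195312, -152.445068359375) 42.07402801513672 82.63779722375756
{4: 62, 6: 87, 8: 36, 10: 23, 12: 155, 14: 162, 16: 40, 18: 1, 20: 0, 22: 0, 24: 2, 26: 0, 28: 0, 30: 0, 32: 0, 34: 0, 36: 0, 38: 0, 40: 1, 42: 32, 44: 86, 46: 8, 48: 0, 50: 0, 52: 0, 54: 0, 56: 0, 58: 0, 60: 0, 62: 0}
block top ((0.0, 0.0), (0.0, 0.0), 0.0) nan
white px 125 [462.03062521  26.40477267  41.1233122 ] [479.88897812  99.20816513  47.44249675]
[[-5.44276404e-04  4.15767764e-01 -9.09470654e-01]
 [ 1.21731399e-03 -9.09469839e-01 -4.15768120e-01]
 [-9.99999111e-01 -1.33340413e-03 -1.11169429e-05]]
  return _methods._mean(a, axis=axis, dtype=dtype,
  ret = ret.dtype.type(ret / rcount)
```

View pics/crop_top.png

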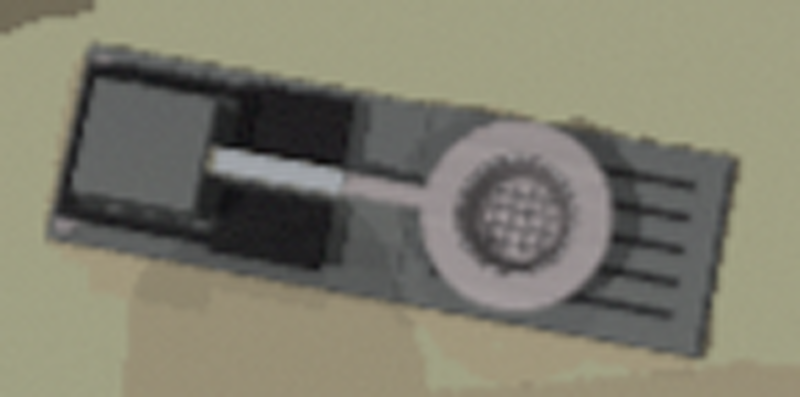

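The crop shows the dock tilted by about 9° in the image. The block top is at crop (145,145), the black fork pads are around (290,120) and (270,235), and the rim centre is at (517,215). I'll measure these properly.

```bash
python3 - <<'E'
from h import *
for n in('top','side'):
    d=load(n+'0.png');C=cloud(d);hsv=cv2.cvtColor(d['img'],cv2.COLOR_RGB2HSV);Z=C[...,2]
    reg=(C[...,0]>400)&(C[...,0]<620)&(C[...,1]>-80)&(C[...,1]<330)&(d['range_z']>0)
    print(n)
    lab,N=None,None
    def comp(m):
        k,l,st,_=cv2.connectedComponentsWithStats(m.astype(np.uint8)); 
        return l==(1+np.argmax(st[1:,4]))
    b=comp(reg&(Z>52)&(Z<66)); uv=np.argwhere(b)[:,::-1].astype(np.float32)
    z=np.median(Z[b]);
    P=onplane(d,uv,58)[:,:2].astype(np.float32); print('block',len(P),z,cv2.minAreaRect(P),P.mean(0))
    w=comp(reg&(Z>34)&(Z<52)&(~b))
    uv=np.argwhere(w)[:,::-1]; P=onplane(d,uv,45)[:,:2]; print('strainer',len(P),P.min(0),P.max(0))
    # rim: far points
    q=P[P[:,1]<P[:,1].min()+80].astype(np.float32); c=cv2.minEnclosingCircle(q);print(' rim',c)
    c0=np.array(c[0])
    rr=np.linalg.norm(P-c0,axis=1); hnd=P[(rr>52)]; 
    vx=cv2.fitLine(hnd.astype(np.float32),cv2.DIST_HUBER,0,.01,.01).ravel();print(' handle',len(hnd),vx,hnd.min(0),hnd.max(0))
    e=np.array([-vx[1],vx[0]]);print(' rim offset from line',(c0-vx[2:])@e, 'block off',)
    blk=reg&(hsv[...,2]<45)&(Z>15)&(Z<40)
    P=C[blk];print('black',blk.sum(),np.percentile(P[:,2],[5,25,50,75,95]),np.median(P,0))
    g=comp(reg&(hsv[...,1]<60)&(Z<20)&(Z>2)) if 0 else None
    # cup
    m=(hsv[...,0]>105)&(hsv[...,0]<130)&(hsv[...,1]>120)&(C[...,0]>580)&(C[...,0]<720)&(C[...,1]<-80)&(C[...,1]>-270)
    for lo in (78,):
        mm=m&(Z>lo)&(Z<92); uv=np.argwhere(mm)[:,::-1]; P=onplane(d,uv,85)[:,:2].astype(np.float32)
        print('cup rim',len(P),cv2.minEnclosingCircle(P),P.min(0),P.max(0))
    for nm,x0,x1,y0,y1,zl in(('tall',450,700,-400,-60,95),):
        mm=(C[...,0]>x0)&(C[...,0]<x1)&(C[...,1]>y0)&(C[...,1]<y1)&(Z>zl)
        k,l,st,_=cv2.connectedComponentsWithStats(mm.astype(np.uint8))
        for i in range(1,k):
            if st[i,4]>20: Q=C[l==i];print('obj',st[i,4],Q.min(0).round(),Q.max(0).round())
E
```

```text
top
block 492 58.606523802741094 ((533.1614379882812, 237.5526580810547), (64.76763916015625, 56.09210205078125), 81.2608642578125) [533.3522  239.48045]
strainer 840 [462.02325657  17.18587068] [553.78725192 215.51021084]
 rim ((506.3131103515625, 62.597713470458984), 45.67116165161133)
 handle 165 [1.6008705e-01 9.8710293e-01 5.2153564e+02 1.6244800e+02] [502.88841222 115.25982162] [553.78725192 215.51021084]
 rim offset from line -0.9585293738725795 block off
black 662 [19.60067607 22.7014148  24.45292074 26.02841677 28.57571709] [518.4852982  186.74200921  24.45292074]
cup rim 153 ((652.1881103515625, -154.8845977783203), 42.06855392456055) [ 612.55225 -195.43442] [ 693.0432   -114.605415]
obj 1194 [ 491. -377.   95.] [ 566. -309.  239.]
obj 165 [ 495. -219.   95.] [ 561. -153.  112.]
side
block 789 59.19420972063108 ((533.9998168945312, 241.68678283691406), (66.23738861083984, 57.83733367919922), 81.10552215576172) [533.81006 242.0607 ]
strainer 803 [461.99221099  17.85297145] [552.2512689  198.42397382]
 rim ((506.4832458496094, 63.191123962402344), 46.233612060546875)
 handle 177 [1.6367662e-01 9.8651403e-01 5.2164026e+02 1.5793962e+02] [509.74759001 114.21271483] [535.7966767  198.42397382]
 rim offset from line -0.5555077497365346 block off
black 59 [23.75713181 24.25007127 25.02482442 25.62607348 26.60892198] [493.40381066 183.91433232  25.02482442]
cup rim 85 ((649.986328125, -146.583984375), 42.49795913696289) [ 614.6194  -187.96954] [ 681.87274 -104.49203]
obj 1129 [ 491. -368.   95.] [ 567. -308.  238.]
obj 186 [ 495. -220.   95.] [ 562. -151.  107.]
```

>>> {"name": "apply_moves", "arguments": {
  "increments": [
    {"gripper":34,"delta_pos":[0,-2.88,-2.78],"dr":[0,0,0]},
    {"gripper":34,"delta_pos":[0,-2.88,-2.78],"dr":[0,0,0]},
    {"gripper":34,"delta_pos":[0,-2.88,-2.78],"dr":[0,0,0]},
    {"gripper":34,"delta_pos":[0,-2.88,-2.78],"dr":[0,0,0]},
    {"gripper":34,"delta_pos":[0,-2.88,-2.78],"dr":[0,0,0]}
  ]
}}

```text
t: 0.52
ee_pos: [326.4, -377.7, 206.3]
orientation: [1.985, 0.432, -1.985]
ft_force: [1.4, -0.1, -0.6]
width: 57.7
```

>>> {"name": "apply_moves", "arguments": {
  "increments": [
    {"gripper":34,"delta_pos":[0,-2.88,-2.78],"dr":[0,0,0]},
    {"gripper":34,"delta_pos":[0,-2.88,-2.78],"dr":[0,0,0]},
    {"gripper":34,"delta_pos":[0,-2.88,-2.78],"dr":[0,0,0]},
    {"gripper":34,"delta_pos":[0,-2.88,-2.78],"dr":[0,0,0]},
    {"gripper":34,"delta_pos":[0,-2.88,-2.78],"dr":[0,0,0]}
  ]
}}

```text
t: 0.93
ee_pos: [392.9, -189.0, 206.6]
orientation: [1.985, 0.432, -1.985]
ft_force: [1.2, 0.2, 0.0]
width: 30.0
```

>>> {"name": "apply_moves", "arguments": {
  "increments": [
    {"gripper":34,"delta_pos":[0,-2.88,-2.78],"dr":[0,0,0]},
    {"gripper":34,"delta_pos":[0,-2.88,-2.78],"dr":[0,0,0]},
    {"gripper":34,"delta_pos":[0,-2.88,-2.78],"dr":[0,0,0]},
    {"gripper":34,"delta_pos":[0,-2.88,-2.78],"dr":[0,0,0]},
    {"gripper":34,"delta_pos":[0,-2.88,-2.78],"dr":[0,0,0]}
  ]
}}

```text
t: 1.35
ee_pos: [459.5, -0.1, 206.7]
orientation: [1.984, 0.432, -1.985]
ft_force: [0.4, -0.4, -0.3]
width: 29.7
```

>>> {"name": "apply_moves", "arguments": {
  "increments": [
    {"gripper":34,"delta_pos":[0,-2.88,-2.78],"dr":[0,0,0]},
    {"gripper":34,"delta_pos":[0,-2.88,-2.78],"dr":[0,0,0]},
    {"gripper":34,"delta_pos":[0,-2.88,-2.78],"dr":[0,0,0]},
    {"gripper":34,"delta_pos":[0,-2.88,-2.78],"dr":[0,0,0]},
    {"gripper":34,"delta_pos":[0,-2.88,-2.78],"dr":[0,0,0]}
  ]
}}

```text
t: 1.77
ee_pos: [526.0, 188.7, 206.4]
orientation: [1.984, 0.432, -1.985]
ft_force: [1.0, -0.5, 0.5]
width: 29.9
```

>>> {"name": "apply_moves", "arguments": {
  "increments": [
    {"gripper":34,"delta_pos":[0,0,0],"dr":[-0.1232,0,0]},
    {"gripper":34,"delta_pos":[0,0,0],"dr":[-0.1232,0,0]},
    {"gripper":34,"delta_pos":[0,0,0],"dr":[-0.1232,0,0]},
    {"gripper":34,"delta_pos":[0,0,0],"dr":[-0.1232,0,0]},
    {"gripper":34,"delta_pos":[0,0,0],"dr":[-0.1232,0,0]}
  ]
}}

```text
t: 2.18
ee_pos: [525.7, 186.8, 206.2]
orientation: [1.58, 0.917, -1.582]
ft_force: [-0.1, 0.4, -0.1]
width: 30.1
```

>>> {"name": "apply_moves", "arguments": {
  "increments": [
    {"gripper":34,"delta_pos":[0,0,0],"dr":[-0.1232,0,0]},
    {"gripper":34,"delta_pos":[0,0,0],"dr":[-0.1232,0,0]},
    {"gripper":34,"delta_pos":[0,0,0],"dr":[-0.1232,0,0]},
    {"gripper":34,"delta_pos":[0,0,0],"dr":[0,0,0]},
    {"gripper":34,"delta_pos":[0,0,0],"dr":[0,0,0]}
  ]
}}

```text
t: 2.6
ee_pos: [525.8, 186.6, 206.4]
orientation: [1.326, 1.129, -1.327]
ft_force: [0.1, -0.5, -0.3]
width: 29.6
```

>>> {"name": "apply_moves", "arguments": {
  "increments": [
    {"gripper":34,"delta_pos":[2.7,0,0],"dr":[0,0,0]},
    {"gripper":34,"delta_pos":[2.7,0,0],"dr":[0,0,0]},
    {"gripper":34,"delta_pos":[2.7,0,0],"dr":[0,0,0]},
    {"gripper":34,"delta_pos":[2.7,0,0],"dr":[0,0,0]},
    {"gripper":34,"delta_pos":[2.7,0,0],"dr":[0,0,0]}
  ]
}}

```text
t: 3.02
ee_pos: [526.0, 186.6, 70.6]
orientation: [1.327, 1.129, -1.326]
ft_force: [1.1, 0.0, -0.3]
width: 29.8
```

```bash
python3 - <<'E'
from h import *
d=grab('side','side1.png');grab('top','top1.png')
o=ctrl.get_obs();R=cv2.Rodrigues(o['orientation'])[0];print(o['ee_pos'],R,o['width'],o['ft_force'])
cv2.imwrite('pics/s1c.png',cv2.resize(d['img'][170:320,190:340],(750,600)[:1]*2 if 0 else (600,600),interpolation=cv2.INTER_CUBIC)[:,:,::-1])
E
```

```text
[522.96209404 185.57998868  67.93692381] [[-0.00736644  0.98723469 -0.15910183]
 [-0.00243134 -0.15912336 -0.98725571]
 [-0.99996991 -0.00688573  0.00357248]] 30.032648442110183 [-0.07183097  0.01277605 -0.48745104]
```

View pics/s1c.png

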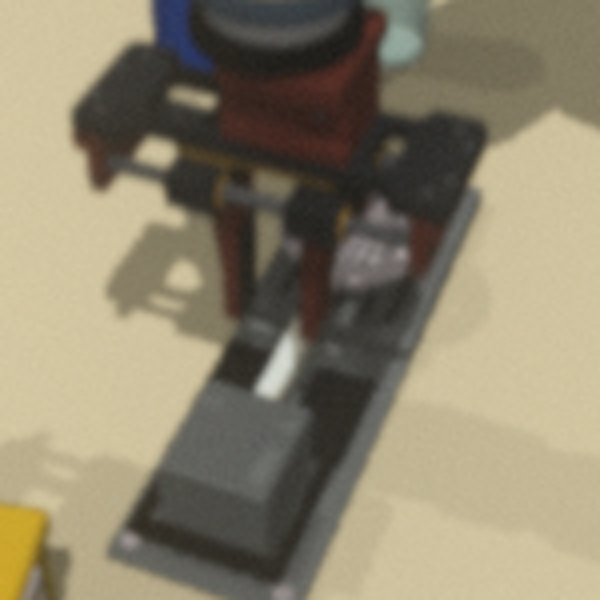

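The crop shows the red fingers straddling the white handle, with tips at crop (235,315) and (312,335) and the handle at (280,365). The fingers are still above the pads. The pose reading shifted, so I'll check that it has settled.

>>> {"name": "apply_moves", "arguments": {
  "increments": [
    {"gripper":34,"delta_pos":[0,0,0],"dr":[0,0,0]},
    {"gripper":34,"delta_pos":[0,0,0],"dr":[0,0,0]},
    {"gripper":34,"delta_pos":[0,0,0],"dr":[0,0,0]},
    {"gripper":34,"delta_pos":[0,0,0],"dr":[0,0,0]},
    {"gripper":34,"delta_pos":[0,0,0],"dr":[0,0,0]}
  ]
}}

```text
t: 3.53
ee_pos: [526.9, 186.9, 73.0]
orientation: [1.325, 1.13, -1.322]
ft_force: [-0.2, -0.3, 0.1]
width: 29.9
```

```bash
python3 - <<'E'
from h import *
o=ctrl.get_obs();R=cv2.Rodrigues(o['orientation'])[0];print(o['ee_pos'],o['qpos'],o['qvel'],R,o['width'],o['ft_force'])
d=load('side1.png');C=cloud(d);img=d['img'];Z=C[...,2]
hsv=cv2.cvtColor(img,cv2.COLOR_RGB2HSV)
# fingers: reddish brown pixels near
m=((hsv[...,0]<10)|(hsv[...,0]>172))&(hsv[...,1]>90)&(abs(C[...,1]-187)<40)&(abs(C[...,0]-526)<60)&(Z>45)&(Z<105)
k,l,st,ce=cv2.connectedComponentsWithStats(m.astype(np.uint8))
for i in range(1,k):
    if st[i,4]>8:
        uv=np.argwhere(l==i)[:,::-1]
        for z in (62,75,90):
            s=(l==i)&(abs(Z-z)<5); 
            if s.sum(): print(i,z,s.sum(),C[s].mean(0).round(1),C[s][:,0].min().round(1),C[s][:,0].max().round(1))
for n in('side0.png','top0.png'):
    d=load(n);C=cloud(d);hsv=cv2.cvtColor(d['img'],cv2.COLOR_RGB2HSV)
    m=(hsv[...,1]<45)&(hsv[...,2]>150)&(C[...,1]>145)&(C[...,1]<225)&(abs(C[...,0]-526)<40)
    P=onplane(d,np.argwhere(m)[:,::-1],50)
    w=hsv[...,2][m].astype(float)
    f=cv2.fitLine(P[:,:2].astype(np.float32),cv2.DIST_HUBER,0,.01,.01).ravel(); print(n,m.sum(),f, 'x at y=187.4',f[2]+f[0]/f[1]*(187.4-f[3]),P[:,1].min(),P[:,1].max(),C[m][:,2].mean())
E
```

```text
[526.86761162 186.91073459  73.02055535] [3.19606538e-01 5.16549814e-01 1.85967784e+00 3.22954232e-05
 7.63044149e-01 4.76365394e-01] [ 0.00085868  0.00768     0.00478979 -0.0007201  -0.00248589 -0.00099835] [[ 2.19630889e-03  9.87732576e-01 -1.56139468e-01]
 [ 7.50385330e-04 -1.56141429e-01 -9.87734423e-01]
 [-9.99997307e-01  2.05220513e-03 -1.08411484e-03]] 29.8803936978122 [-0.15519767 -0.29928403  0.13343676]
2 90 2 [504.4 195.7  93.6] 503.9 504.8
side0.png 119 [1.2997629e-01 9.9151713e-01 5.2380377e+02 1.7532619e+02] x at y=187.4 525.38654 145.68573179759062 203.251364449545 51.09170684361151
top0.png 74 [1.4374660e-01 9.8961455e-01 5.2278711e+02 1.7601097e+02] x at y=187.4 524.4414 146.73457319232293 205.44703016362294 50.301599149654315
```

>>> {"name": "apply_moves", "arguments": {
  "increments": [
    {"gripper":28,"delta_pos":[0.8,-0.05,0],"dr":[0,0,0]},
    {"gripper":28,"delta_pos":[0.8,-0.05,0],"dr":[0,0,0]},
    {"gripper":28,"delta_pos":[0.8,0,0],"dr":[0,0,0]},
    {"gripper":28,"delta_pos":[0.5,0,0],"dr":[0,0,0]},
    {"gripper":28,"delta_pos":[0.2,0,0],"dr":[0,0,0]}
  ]
}}

```text
t: 3.95
ee_pos: [524.1, 186.5, 39.2]
orientation: [1.322, 1.132, -1.326]
ft_force: [-0.3, -0.1, 0.3]
width: 24.1
```

>>> {"name": "apply_moves", "arguments": {
  "increments": [
    {"gripper":23,"delta_pos":[0,0,0],"dr":[0,0,0]},
    {"gripper":23,"delta_pos":[0,0,0],"dr":[0,0,0]},
    {"gripper":23,"delta_pos":[0,0,0],"dr":[0,0,0]},
    {"gripper":23,"delta_pos":[0,0,0],"dr":[0,0,0]},
    {"gripper":23,"delta_pos":[0,0,0],"dr":[0,0,0]}
  ]
}}

```text
t: 4.37
ee_pos: [525.3, 186.9, 41.0]
orientation: [1.324, 1.131, -1.323]
ft_force: [0.4, 1.2, -0.6]
width: 20.3
```

>>> {"name": "apply_moves", "arguments": {
  "increments": [
    {"gripper":19,"delta_pos":[0,0,0],"dr":[0,0,0]},
    {"gripper":19,"delta_pos":[0,0,0],"dr":[0,0,0]},
    {"gripper":19,"delta_pos":[0,0,0],"dr":[0,0,0]},
    {"gripper":19,"delta_pos":[0,0,0],"dr":[0,0,0]},
    {"gripper":19,"delta_pos":[0,0,0],"dr":[0,0,0]}
  ]
}}

```text
t: 4.78
ee_pos: [525.1, 186.8, 40.7]
orientation: [1.324, 1.131, -1.323]
ft_force: [-0.3, 0.0, 0.3]
width: 16.8
```

>>> {"name": "apply_moves", "arguments": {
  "increments": [
    {"gripper":17,"delta_pos":[0,0,0],"dr":[0,0,0]},
    {"gripper":17,"delta_pos":[0,0,0],"dr":[0,0,0]},
    {"gripper":17,"delta_pos":[0,0,0],"dr":[0,0,0]},
    {"gripper":17,"delta_pos":[0,0,0],"dr":[0,0,0]},
    {"gripper":17,"delta_pos":[0,0,0],"dr":[0,0,0]}
  ]
}}

```text
t: 5.2
ee_pos: [525.1, 186.8, 40.7]
orientation: [1.323, 1.131, -1.323]
ft_force: [-0.8, 0.3, -0.5]
width: 15.3
```

>>> {"name": "apply_moves", "arguments": {
  "increments": [
    {"gripper":15.5,"delta_pos":[0,0,0],"dr":[0,0,0]},
    {"gripper":15.5,"delta_pos":[0,0,0],"dr":[0,0,0]},
    {"gripper":15.5,"delta_pos":[0,0,0],"dr":[0,0,0]},
    {"gripper":15.5,"delta_pos":[0,0,0],"dr":[0,0,0]},
    {"gripper":15.5,"delta_pos":[0,0,0],"dr":[0,0,0]}
  ]
}}

```text
t: 5.62
ee_pos: [525.1, 186.8, 40.7]
orientation: [1.323, 1.131, -1.323]
ft_force: [-0.4, 0.1, -0.4]
width: 13.6
```

>>> {"name": "apply_moves", "arguments": {
  "increments": [
    {"gripper":22,"delta_pos":[0.1,0,0],"dr":[0,0,0]},
    {"gripper":22,"delta_pos":[0.1,0,0],"dr":[0,0,0]},
    {"gripper":22,"delta_pos":[0.1,0,0],"dr":[0,0,0]},
    {"gripper":22,"delta_pos":[0.1,0,0],"dr":[0,0,0]},
    {"gripper":22,"delta_pos":[0.1,0,0],"dr":[0,0,0]}
  ]
}}

```text
t: 6.03
ee_pos: [525.0, 186.8, 35.5]
orientation: [1.323, 1.131, -1.324]
ft_force: [-0.2, -0.2, 0.2]
width: 19.5
```

>>> {"name": "apply_moves", "arguments": {
  "increments": [
    {"gripper":22,"delta_pos":[0.05,0,0],"dr":[0,0,0]},
    {"gripper":22,"delta_pos":[0.05,0,0],"dr":[0,0,0]},
    {"gripper":22,"delta_pos":[0.05,0,0],"dr":[0,0,0]},
    {"gripper":22,"delta_pos":[0,0,0],"dr":[0,0,0]},
    {"gripper":22,"delta_pos":[0,0,0],"dr":[0,0,0]}
  ]
}}

```text
t: 6.45
ee_pos: [525.1, 186.8, 34.2]
orientation: [1.323, 1.131, -1.324]
ft_force: [-0.3, 0.3, -0.1]
width: 19.4
```

>>> {"name": "apply_moves", "arguments": {
  "increments": [
    {"gripper":22,"delta_pos":[0.05,0,0],"dr":[0,0,0]},
    {"gripper":22,"delta_pos":[0.05,0,0],"dr":[0,0,0]},
    {"gripper":22,"delta_pos":[0.05,0,0],"dr":[0,0,0]},
    {"gripper":22,"delta_pos":[0,0,0],"dr":[0,0,0]},
    {"gripper":22,"delta_pos":[0,0,0],"dr":[0,0,0]}
  ]
}}

```text
t: 6.87
ee_pos: [525.1, 186.8, 32.6]
orientation: [1.323, 1.131, -1.324]
ft_force: [-0.1, 0.3, -0.3]
width: 19.6
```

>>> {"name": "apply_moves", "arguments": {
  "increments": [
    {"gripper":22,"delta_pos":[0.05,0,0],"dr":[0,0,0]},
    {"gripper":22,"delta_pos":[0.05,0,0],"dr":[0,0,0]},
    {"gripper":22,"delta_pos":[0.05,0,0],"dr":[0,0,0]},
    {"gripper":22,"delta_pos":[0,0,0],"dr":[0,0,0]},
    {"gripper":22,"delta_pos":[0,0,0],"dr":[0,0,0]}
  ]
}}

```text
t: 7.28
ee_pos: [525.0, 186.8, 31.1]
orientation: [1.323, 1.131, -1.324]
ft_force: [0.4, 0.0, -0.1]
width: 19.5
```

>>> {"name": "apply_moves", "arguments": {
  "increments": [
    {"gripper":22,"delta_pos":[0.05,0,0],"dr":[0,0,0]},
    {"gripper":22,"delta_pos":[0.05,0,0],"dr":[0,0,0]},
    {"gripper":22,"delta_pos":[0,0,0],"dr":[0,0,0]},
    {"gripper":22,"delta_pos":[0,0,0],"dr":[0,0,0]},
    {"gripper":22,"delta_pos":[0,0,0],"dr":[0,0,0]}
  ]
}}

```text
t: 7.7
ee_pos: [525.1, 186.8, 30.2]
orientation: [1.323, 1.131, -1.323]
ft_force: [0.1, 0.7, -0.1]
width: 19.3
```

>>> {"name": "apply_moves", "arguments": {
  "increments": [
    {"gripper":22,"delta_pos":[0.05,0,0],"dr":[0,0,0]},
    {"gripper":22,"delta_pos":[0.05,0,0],"dr":[0,0,0]},
    {"gripper":22,"delta_pos":[0,0,0],"dr":[0,0,0]},
    {"gripper":22,"delta_pos":[0,0,0],"dr":[0,0,0]},
    {"gripper":22,"delta_pos":[0,0,0],"dr":[0,0,0]}
  ]
}}

```text
t: 8.12
ee_pos: [525.1, 186.8, 29.2]
orientation: [1.324, 1.131, -1.323]
ft_force: [-0.3, -0.7, -0.4]
width: 19.3
```

>>> {"name": "apply_moves", "arguments": {
  "increments": [
    {"gripper":22,"delta_pos":[0.05,0,0],"dr":[0,0,0]},
    {"gripper":22,"delta_pos":[0.05,0,0],"dr":[0,0,0]},
    {"gripper":22,"delta_pos":[0,0,0],"dr":[0,0,0]},
    {"gripper":22,"delta_pos":[0,0,0],"dr":[0,0,0]},
    {"gripper":22,"delta_pos":[0,0,0],"dr":[0,0,0]}
  ]
}}

```text
t: 8.53
ee_pos: [525.0, 186.8, 28.2]
orientation: [1.323, 1.131, -1.324]
ft_force: [0.4, 0.2, 0.0]
width: 19.3
```

```bash
python3 - <<'E'
from h import *
d=grab('side','side2.png')
o=ctrl.get_obs();print(o['ee_pos'],o['ft_force'],o['moment'])
cv2.imwrite('pics/s2c.png',cv2.resize(d['img'][200:300,210:310],(600,600),interpolation=cv2.INTER_CUBIC)[:,:,::-1])
E
```

```text
[525.08179503 186.78037527  28.17978629] [-0.09090631 -0.38000507  0.38477174] [-0.05007152 -0.05021989  0.00789129]
```

View pics/s2c.png

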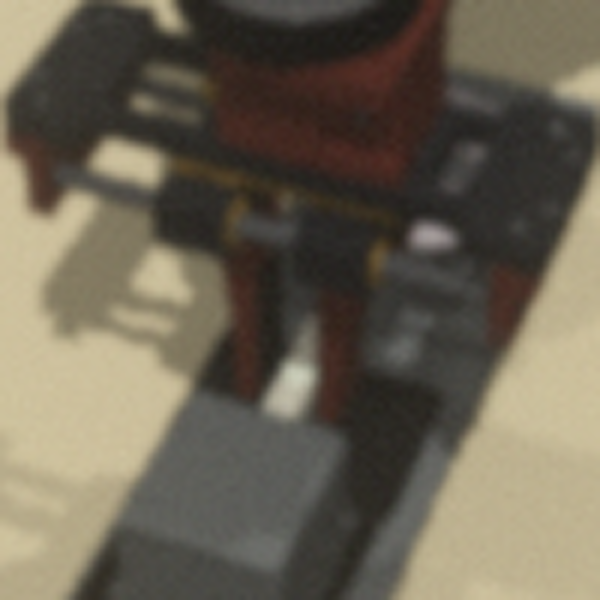

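The fingers are on either side of the handle, with tips near crop (250,390) and (330,415). I see no gap to measure and feel no contact yet, so I'll keep feeling downwards.

>>> {"name": "apply_moves", "arguments": {
  "increments": [
    {"gripper":22,"delta_pos":[0.05,0,0],"dr":[0,0,0]},
    {"gripper":22,"delta_pos":[0.05,0,0],"dr":[0,0,0]},
    {"gripper":22,"delta_pos":[0,0,0],"dr":[0,0,0]},
    {"gripper":22,"delta_pos":[0,0,0],"dr":[0,0,0]},
    {"gripper":22,"delta_pos":[0,0,0],"dr":[0,0,0]}
  ]
}}

```text
t: 9.0
ee_pos: [525.1, 186.8, 27.2]
orientation: [1.324, 1.131, -1.324]
ft_force: [-0.3, 0.3, 0.1]
width: 19.2
```

>>> {"name": "apply_moves", "arguments": {
  "increments": [
    {"gripper":22,"delta_pos":[0.05,0,0],"dr":[0,0,0]},
    {"gripper":22,"delta_pos":[0.05,0,0],"dr":[0,0,0]},
    {"gripper":22,"delta_pos":[0,0,0],"dr":[0,0,0]},
    {"gripper":22,"delta_pos":[0,0,0],"dr":[0,0,0]},
    {"gripper":22,"delta_pos":[0,0,0],"dr":[0,0,0]}
  ]
}}

```text
t: 9.42
ee_pos: [525.1, 186.8, 26.2]
orientation: [1.323, 1.131, -1.323]
ft_force: [-0.6, -0.1, 0.1]
width: 19.5
```

```bash
python3 - <<'E'
from h import *
d2=grab('side','side3.png')
u=np.array([.1547,.988]);v=np.array([.988,-.1547]);S=np.array([529.6,211.1])
for n,d in(('s0',load('side0.png')),('s1',load('side1.png')),('s3',d2),('t0',load('top0.png'))):
    C=cloud(d);hsv=cv2.cvtColor(d['img'],cv2.COLOR_RGB2HSV)
    P=C[...,:2]-S; a=P@u;b=P@v;Z=C[...,2]
    for lo,hi in((12,20),(20,30),(30,40),(-40,-30),(-30,-20),(-20,-12)):
        m=(a>-55)&(a<-8)&(b>lo)&(b<hi)&(Z<45)&(d['range_z']>0); print(n,lo,m.sum(),np.percentile(Z[m],[10,50,90]).round(1) if m.sum()>5 else '', end=' | ')
    print()
    red=((hsv[...,0]<12)|(hsv[...,0]>170))&(hsv[...,1]>70)&(a>-60)&(a<0)&(abs(b)<60)&(Z<100)
    if red.sum(): 
        q=np.argsort(Z[red])[:8]; print('red',red.sum(),np.c_[a[red],b[red],Z[red]][q].round(1).tolist())
E
```

```text
s0 12 17 [24.2 25.2 26.6] | s0 20 42 [24.4 25.8 26.5] | s0 30 42 [24.5 25.4 26.7] | s0 -40 105 [ 7.7 25.  26.3] | s0 -30 80 [23.9 25.2 26.4] | s0 -20 35 [24.  25.4 26.7] | 
s1 12 16 [25.  25.8 26.7] | s1 20 42 [24.4 25.4 26.2] | s1 30 42 [24.1 25.4 26.2] | s1 -40 103 [ 6.8 25.2 26.1] | s1 -30 82 [23.5 25.2 26.7] | s1 -20 35 [23.7 25.1 26.3] | 
red 24 [[-16.3, -22.6, 92.2], [-21.8, -22.6, 92.5], [-15.0, -21.0, 92.8], [-16.1, 17.2, 93.8], [-15.0, 18.9, 94.2], [-16.5, -22.5, 94.7], [-15.5, -20.8, 95.0], [-15.9, 21.4, 95.1]]
s3 12 8 [24.7 25.3 43.8] | s3 20 5  | s3 30 32 [24.4 25.5 26.9] | s3 -40 105 [ 7.2 25.  26.7] | s3 -30 80 [23.5 25.  26.1] | s3 -20 40 [24.1 25.5 27.2] | 
red 185 [[-45.6, 33.6, 24.3], [-32.7, 18.8, 24.7], [-33.1, -12.7, 25.1], [-35.8, -13.9, 25.8], [-41.6, -13.9, 26.0], [-38.2, -13.0, 26.1], [-51.7, 36.2, 26.6], [-16.1, 13.8, 43.6]]
t0 12 52 [21.1 24.4 27.1] | t0 20 62 [20.8 24.2 26.6] | t0 30 65 [21.6 24.6 27.1] | t0 -40 66 [20.9 24.2 27.5] | t0 -30 66 [22.  24.4 27.5] | t0 -20 54 [21.3 24.9 28.5] |
```

```bash
python3 - <<'E'
from h import *
u=np.array([.1547,.988]);v=np.array([.988,-.1547]);S=np.array([529.6,211.1])
for n,cols,rows in(('side1.png',(248,268),range(226,260,2)),('side3.png',(252,265),range(236,274,2))):
    d=load(n);C=cloud(d)
    for c in cols:
        print(n,c)
        for r in rows:
            P=C[r,c,:2]-S; print(r,d['img'][r,c],(P@u).round(1),(P@v).round(1),C[r,c,2].round(1))
E
```

```text
side1.png 248
226 [56 42 33] -14.3 17.2 152.6
228 [58 41 34] -14.6 17.5 147.3
230 [66 47 39] -13.9 17.3 143.0
232 [64 43 35] -13.0 17.0 138.8
234 [67 44 37] -15.4 18.2 131.2
236 [68 46 38] -14.9 18.1 126.5
238 [67 45 38] -15.1 18.3 121.1
240 [71 49 38] -14.6 18.2 116.2
242 [69 48 39] -13.6 17.9 112.0
244 [72 51 41] -14.7 18.5 105.4
246 [67 47 38] -14.7 18.6 100.0
248 [78 57 45] -15.0 18.9 94.2
250 [102  92  73] -14.6 18.8 89.0
252 [107 101  85] -90.2 53.4 -0.8
254 [81 75 66] -61.6 40.5 24.8
256 [50 48 40] -56.3 38.2 24.5
258 [48 44 39] -49.6 35.3 26.0
side1.png 268
226 [40 35 33] 8.8 -30.8 187.2
228 [39 35 33] 6.4 -30.0 180.4
230 [44 36 35] 8.3 -30.7 177.6
232 [51 35 30] 7.8 -30.6 172.4
234 [54 39 33] -14.5 -22.6 146.0
236 [58 40 34] -15.3 -22.3 140.2
238 [54 36 29] -14.1 -22.8 136.4
240 [60 40 33] -13.4 -23.2 132.0
242 [66 44 35] -14.2 -22.9 126.1
244 [66 42 33] -14.5 -22.9 120.6
246 [63 41 34] -14.9 -22.8 115.1
248 [65 43 36] -15.1 -22.8 109.6
250 [65 43 34] -15.1 -22.9 104.2
252 [68 46 41] -15.0 -23.0 99.0
254 [69 51 45] -16.3 -22.6 92.2
256 [72 69 59] -88.8 3.7 6.7
258 [71 71 66]
[... 526 characters left out ...]
268 [87 84 80] 0.4 4.4 58.5
270 [91 92 89] 5.7 2.2 59.0
272 [94 95 91] 10.5 0.2 59.2
side3.png 265
236 [44 39 30] -6.7 -19.6 146.7
238 [42 38 38] -1.9 -21.5 146.5
240 [43 43 41] 3.4 -23.5 147.0
242 [40 38 37] 6.3 -24.7 145.1
244 [35 35 31] 8.4 -25.5 142.3
246 [35 35 31] 7.7 -25.3 136.6
248 [40 35 32] 6.7 -25.0 130.5
250 [49 36 28] -14.7 -16.9 102.4
252 [52 37 30] -16.2 -16.4 95.4
254 [54 38 31] -15.9 -16.6 90.3
256 [54 37 30] -13.4 -17.5 87.5
258 [61 40 32] -16.0 -16.6 79.1
260 [68 44 39] -15.5 -16.8 74.0
262 [65 41 35] -14.6 -17.2 69.5
264 [65 41 33] -15.5 -16.9 62.6
266 [66 43 36] -15.0 -17.2 57.5
268 [65 42 33] -13.7 -17.7 53.2
270 [65 48 42] -16.0 -16.9 44.6
272 [78 76 73] 2.9 -24.1 61.5
```

Pad depth readings haven't changed from about 25 mm. In side1 the visible fingertips end at z≈90 while the reported TCP was about 70, so the real tips look roughly 20 mm higher than the stated tool geometry says. I'll measure the fingers accurately in both pictures before going lower.

```bash
python3 - <<'E'
from h import *
u=np.array([.1547,.988]);v=np.array([.988,-.1547]);S=np.array([529.6,211.1])
print(ctrl.get_obs()['ee_pos'])
for n in('side1.png','side3.png'):
    d=load(n);C=cloud(d);Z=C[...,2];P=C[...,:2]-S;a=P@u;b=P@v
    m=(a>-22)&(a<-8)&(abs(b)<45)&(Z>(86 if n[4]=='1' else 46))&(Z<130)
    k,l,st,ce=cv2.connectedComponentsWithStats(m.astype(np.uint8))
    for i in range(1,k):
        if st[i,4]>15:
            q=l==i; print(n,st[i],'a %.1f b mean %.1f  [%.1f %.1f] zmin %.1f'%(np.median(a[q]),b[q].mean(),np.percentile(b[q],3),np.percentile(b[q],97),Z[q].min()))
            for r in range(st[i,1],st[i,1]+st[i,3],4):
                qq=q[r]; print('   row',r,np.flatnonzero(qq)[[0,-1]],b[r][qq].min().round(1),b[r][qq].max().round(1),Z[r][qq].mean().round(1))
# top picture of gripper heights
d=load('top1.png');C=cloud(d);P=C[...,:2]-S;m=(abs(P@u+24)<60)&(abs(P@v)<110)&(C[...,2]>60)
h,e=np.histogram(C[m][:,2],bins=np.arange(60,400,10));print({int(x):int(c) for x,c in zip(e,h) if c>3})
E
```

```text
[525.07200777 186.78961308  26.18945656]
side1.png [244 233   8  18  95] a -15.1 b mean 19.1  [15.2 24.4] zmin 86.3
   row 233 [244 244] 27.0 27.0 129.9
   row 237 [245 250] 15.8 23.9 123.3
   row 241 [246 251] 15.1 22.1 112.5
   row 245 [246 251] 15.4 22.0 101.8
   row 249 [246 250] 15.3 24.1 91.0
side1.png [264 240   7  16  85] a -14.9 b mean -20.0  [-25.0 -14.3] zmin 88.6
   row 240 [265 265] -17.0 -17.0 129.2
   row 244 [265 270] -24.5 -17.0 118.7
   row 248 [264 269] -23.5 -14.6 108.4
   row 252 [264 269] -23.0 -14.5 96.5
side3.png [247 241  14  28 174] a -15.3 b mean 11.1  [-4.0 19.5] zmin 47.3
   row 241 [250 251] 11.3 12.4 118.1
   row 245 [247 253] 10.4 20.7 102.6
   row 249 [247 253] 9.0 20.8 93.3
   row 253 [248 253] 9.2 19.6 81.3
   row 257 [249 253] 9.7 18.1 69.7
   row 261 [249 253] 9.0 17.4 59.0
   row 265 [250 260] -4.8 15.4 50.0
side3.png [262 250   7  20 114] a -15.8 b mean -15.6  [-21.2 -9.7] zmin 46.3
   row 250 [262 266] -19.1 -10.4 101.2
   row 254 [262 268] -21.4 -9.7 89.6
   row 258 [262 267] -20.7 -9.6 78.7
   row 262 [262 266] -18.8 -9.9 67.4
   row 266 [262 267] -19.2 -9.9 54.7
{160: 4, 170: 13, 180: 7, 190: 12, 200: 84, 360: 4, 370: 9, 380: 9}
```

>>> {"name": "apply_moves", "arguments": {
  "increments": [
    {"gripper":22,"delta_pos":[0.1,0,0],"dr":[0,0,0]},
    {"gripper":22,"delta_pos":[0.1,0,0],"dr":[0,0,0]},
    {"gripper":22,"delta_pos":[0.1,0,0],"dr":[0,0,0]},
    {"gripper":22,"delta_pos":[0.1,0,0],"dr":[0,0,0]},
    {"gripper":22,"delta_pos":[0.1,0,0],"dr":[0,0,0]}
  ]
}}

```text
t: 9.88
ee_pos: [525.1, 186.8, 21.0]
orientation: [1.323, 1.131, -1.324]
ft_force: [-0.3, -0.9, 0.2]
width: 19.5
```

```bash
python3 - <<'E'
from h import *
d=grab('side','side4.png');o=ctrl.get_obs();print(o['ee_pos'],o['ft_force'],o['qpos'],o['joint_torque'])
u=np.array([.1547,.988]);v=np.array([.988,-.1547]);S=np.array([529.6,211.1])
C=cloud(d);Z=C[...,2];P=C[...,:2]-S;a=P@u;b=P@v
for c in (250,251,252,263,264,265,266):
  print(c,[(r,a[r,c].round(),b[r,c].round(),Z[r,c].round()) for r in range(258,282,2)] if c in(251,265) else '')
# top view
t=grab('top','top4.png');
a=cv2.resize(d['img'][225:300,215:290],(600,600),interpolation=cv2.INTER_CUBIC);a=cv2.convertScaleAbs(a,alpha=1.8)
cv2.imwrite('pics/s4c.png',a[:,:,::-1])
E
```

```text
[524.91369639 186.75106288  20.87049137] [ 0.74430425 -0.05996965 -0.02058914] [3.20448887e-01 6.03063025e-01 1.87461333e+00 1.94583508e-06
 6.64269281e-01 4.76834878e-01] [ 5.28725432e-03 -5.45251071e+01 -1.67663330e+01  4.49832366e-02
 -1.72271318e-02  4.73954060e-05]
250 
251 [(258, np.float64(-16.0), np.float64(14.0), np.float64(67.0)), (260, np.float64(-15.0), np.float64(13.0), np.float64(63.0)), (262, np.float64(-14.0), np.float64(13.0), np.float64(58.0)), (264, np.float64(-18.0), np.float64(14.0), np.float64(48.0)), (266, np.float64(-16.0), np.float64(14.0), np.float64(44.0)), (268, np.float64(3.0), np.float64(6.0), np.float64(60.0)), (270, np.float64(7.0), np.float64(4.0), np.float64(60.0)), (272, np.float64(13.0), np.float64(1.0), np.float64(61.0)), (274, np.float64(16.0), np.float64(0.0), np.float64(59.0)), (276, np.float64(22.0), np.float64(-3.0), np.float64(61.0)), (278, np.float64(25.0), np.float64(-4.0), np.float64(59.0)), (280, np.float64(30.0), np.float64(-6.0), np.float64(60.0))]
252 
263 
264 
265 [(258, np.float64(-17.0), np.float64(-16.0), np.float64(78.0)), (260, np.float64(-15.0), np.float64(-17.0), np.float64(74.0)), (262, np.float64(-15.0), np.float64(-17.0), np.float64(68.0)), (264, np.float64(-15.0), np.float64(-17.0), np.float64(63.0)), (266, np.float64(-14.0), np.float64(-18.0), np.float64(59.0)), (268, np.float64(-14.0), np.float64(-17.0), np.float64(52.0)), (270, np.float64(-16.0), np.float64(-17.0), np.float64(45.0)), (272, np.float64(3.0), np.float64(-24.0), np.float64(61.0)), (274, np.float64(6.0), np.float64(-25.0), np.float64(59.0)), (276, np.float64(10.0), np.float64(-27.0), np.float64(59.0)), (278, np.float64(9.0), np.float64(-27.0), np.float64(52.0)), (280, np.float64(12.0), np.float64(-27.0), np.float64(49.0))]
266
```

View pics/s4c.png

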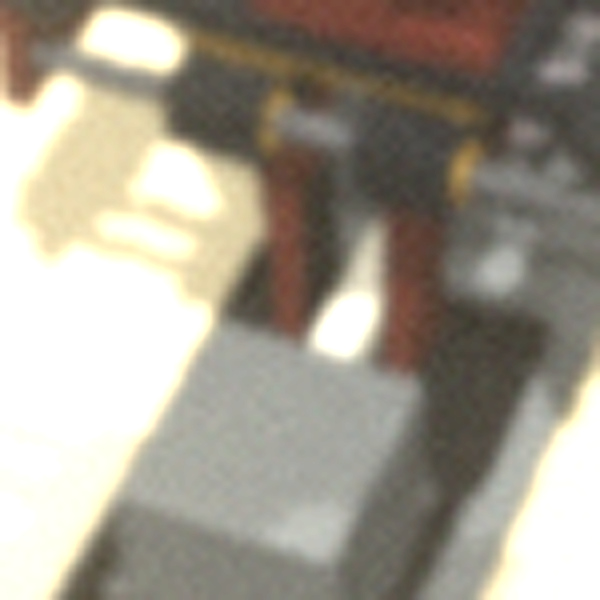

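The handle sits between the fingers, with the fingers at crop (290,330) and (410,360) and the handle at (345,330). The tips are hidden behind the block. I'll keep feeling downwards.

>>> {"name": "apply_moves", "arguments": {
  "increments": [
    {"gripper":22,"delta_pos":[0.1,0,0],"dr":[0,0,0]},
    {"gripper":22,"delta_pos":[0.1,0,0],"dr":[0,0,0]},
    {"gripper":22,"delta_pos":[0.1,0,0],"dr":[0,0,0]},
    {"gripper":22,"delta_pos":[0.1,0,0],"dr":[0,0,0]},
    {"gripper":22,"delta_pos":[0.1,0,0],"dr":[0,0,0]}
  ]
}}

```text
t: 10.4
ee_pos: [525.0, 186.8, 16.1]
orientation: [1.323, 1.131, -1.324]
ft_force: [0.2, 0.6, 0.2]
width: 19.2
```

>>> {"name": "apply_moves", "arguments": {
  "increments": [
    {"gripper":22,"delta_pos":[0.05,0,0],"dr":[0,0,0]},
    {"gripper":22,"delta_pos":[0.05,0,0],"dr":[0,0,0]},
    {"gripper":22,"delta_pos":[0.05,0,0],"dr":[0,0,0]},
    {"gripper":22,"delta_pos":[0.05,0,0],"dr":[0,0,0]},
    {"gripper":22,"delta_pos":[0,0,0],"dr":[0,0,0]}
  ]
}}

```text
t: 10.82
ee_pos: [525.0, 186.8, 14.1]
orientation: [1.323, 1.131, -1.324]
ft_force: [0.6, -0.4, 1.2]
width: 19.2
```

>>> {"name": "apply_moves", "arguments": {
  "increments": [
    {"gripper":22,"delta_pos":[0.05,0,0],"dr":[0,0,0]},
    {"gripper":22,"delta_pos":[0.05,0,0],"dr":[0,0,0]},
    {"gripper":22,"delta_pos":[0.05,0,0],"dr":[0,0,0]},
    {"gripper":22,"delta_pos":[0.05,0,0],"dr":[0,0,0]},
    {"gripper":22,"delta_pos":[0,0,0],"dr":[0,0,0]}
  ]
}}

```text
t: 11.23
ee_pos: [525.0, 186.7, 12.1]
orientation: [1.323, 1.131, -1.324]
ft_force: [-0.2, -1.3, -0.5]
width: 19.2
```

>>> {"name": "apply_moves", "arguments": {
  "increments": [
    {"gripper":22,"delta_pos":[0.05,0,0],"dr":[0,0,0]},
    {"gripper":22,"delta_pos":[0.05,0,0],"dr":[0,0,0]},
    {"gripper":22,"delta_pos":[0.05,0,0],"dr":[0,0,0]},
    {"gripper":22,"delta_pos":[0,0,0],"dr":[0,0,0]},
    {"gripper":22,"delta_pos":[0,0,0],"dr":[0,0,0]}
  ]
}}

```text
t: 11.65
ee_pos: [525.0, 186.8, 10.6]
orientation: [1.323, 1.131, -1.324]
ft_force: [0.5, 0.2, 0.2]
width: 19.6
```

>>> {"name": "apply_moves", "arguments": {
  "increments": [
    {"gripper":22,"delta_pos":[0.05,0,0],"dr":[0,0,0]},
    {"gripper":22,"delta_pos":[0.05,0,0],"dr":[0,0,0]},
    {"gripper":22,"delta_pos":[0.05,0,0],"dr":[0,0,0]},
    {"gripper":22,"delta_pos":[0,0,0],"dr":[0,0,0]},
    {"gripper":22,"delta_pos":[0,0,0],"dr":[0,0,0]}
  ]
}}

```text
t: 12.07
ee_pos: [525.0, 186.8, 9.1]
orientation: [1.323, 1.131, -1.324]
ft_force: [-0.2, 0.1, 0.6]
width: 19.2
```

>>> {"name": "apply_moves", "arguments": {
  "increments": [
    {"gripper":22,"delta_pos":[0.05,0,0],"dr":[0,0,0]},
    {"gripper":22,"delta_pos":[0.05,0,0],"dr":[0,0,0]},
    {"gripper":22,"delta_pos":[0.05,0,0],"dr":[0,0,0]},
    {"gripper":22,"delta_pos":[0,0,0],"dr":[0,0,0]},
    {"gripper":22,"delta_pos":[0,0,0],"dr":[0,0,0]}
  ]
}}

```text
t: 12.48
ee_pos: [525.1, 186.8, 7.9]
orientation: [1.324, 1.131, -1.323]
ft_force: [0.3, -0.2, 2.9]
width: 19.5
```

```bash
python3 - <<'E'
from h import *
d=grab('side','side5.png');o=ctrl.get_obs();print(o['ee_pos'],o['ft_force'],o['moment'])
u=np.array([.1547,.988]);v=np.array([.988,-.1547]);S=np.array([529.6,211.1])
C=cloud(d);Z=C[...,2];P=C[...,:2]-S;a=P@u;b=P@v
for lo,hi in((28,40),(-40,-30),(-30,-24)):
    m=(a>-55)&(a<-8)&(b>lo)&(b<hi)&(Z<45)&(Z>15); print(lo,m.sum(),np.median(Z[m]))
# compare gripper height side1 vs side5 by tracking a feature: highest visible gripper/flange points in top view
for n in('top1.png','top4.png'):
    t=load(n);C=cloud(t);P=C[...,:2]-S
    m=(abs(P@u+24)<30)&(abs(P@v)<85)&(abs(P@v)>60)&(C[...,2]>80)&(C[...,2]<300); print(n,m.sum(),np.percentile(C[m][:,2],[5,50,95]))
E
```

```text
[525.14098406 186.77990848   7.85154874] [-0.54820034 -1.18059255  3.33046935] [-0.13779128  0.12719009 -0.06007686]
28 31 24.901108611169548
-40 80 24.22239787357796
-30 53 24.330329176939586
top1.png 51 [200.50983168 204.27527472 207.56498507]
top4.png 53 [147.36012653 159.13259602 163.23563823]
```

Contact: Fz is about 3 N at TCP z 7.9, and the pads now read about 24.5 mm. Next I'll press through the 5.5 mm travel.

>>> {"name": "apply_moves", "arguments": {
  "increments": [
    {"gripper":22,"delta_pos":[0.05,0,0],"dr":[0,0,0]},
    {"gripper":22,"delta_pos":[0.05,0,0],"dr":[0,0,0]},
    {"gripper":22,"delta_pos":[0.05,0,0],"dr":[0,0,0]},
    {"gripper":22,"delta_pos":[0,0,0],"dr":[0,0,0]},
    {"gripper":22,"delta_pos":[0,0,0],"dr":[0,0,0]}
  ]
}}

```text
t: 12.95
ee_pos: [525.1, 186.8, 6.2]
orientation: [1.324, 1.131, -1.323]
ft_force: [-0.4, -0.2, 5.4]
width: 19.2
```

>>> {"name": "apply_moves", "arguments": {
  "increments": [
    {"gripper":22,"delta_pos":[0.05,0,0],"dr":[0,0,0]},
    {"gripper":22,"delta_pos":[0.05,0,0],"dr":[0,0,0]},
    {"gripper":22,"delta_pos":[0.05,0,0],"dr":[0,0,0]},
    {"gripper":22,"delta_pos":[0,0,0],"dr":[0,0,0]},
    {"gripper":22,"delta_pos":[0,0,0],"dr":[0,0,0]}
  ]
}}

```text
t: 13.37
ee_pos: [525.1, 186.8, 4.8]
orientation: [1.324, 1.131, -1.323]
ft_force: [-0.5, -0.7, 5.9]
width: 19.2
```

>>> {"name": "apply_moves", "arguments": {
  "increments": [
    {"gripper":22,"delta_pos":[0.05,0,0],"dr":[0,0,0]},
    {"gripper":22,"delta_pos":[0.05,0,0],"dr":[0,0,0]},
    {"gripper":22,"delta_pos":[0.05,0,0],"dr":[0,0,0]},
    {"gripper":22,"delta_pos":[0,0,0],"dr":[0,0,0]},
    {"gripper":22,"delta_pos":[0,0,0],"dr":[0,0,0]}
  ]
}}

```text
t: 13.78
ee_pos: [525.2, 186.8, 3.4]
orientation: [1.324, 1.131, -1.323]
ft_force: [-1.8, -1.4, 6.8]
width: 18.9
```

>>> {"name": "apply_moves", "arguments": {
  "increments": [
    {"gripper":22,"delta_pos":[0.03,0,0],"dr":[0,0,0]},
    {"gripper":22,"delta_pos":[0.03,0,0],"dr":[0,0,0]},
    {"gripper":22,"delta_pos":[0,0,0],"dr":[0,0,0]},
    {"gripper":22,"delta_pos":[0,0,0],"dr":[0,0,0]},
    {"gripper":22,"delta_pos":[0,0,0],"dr":[0,0,0]}
  ]
}}

```text
t: 14.2
ee_pos: [525.2, 186.8, 2.9]
orientation: [1.324, 1.131, -1.323]
ft_force: [-2.0, -1.8, 7.9]
width: 19.0
```

>>> {"name": "apply_moves", "arguments": {
  "increments": [
    {"gripper":22,"delta_pos":[0.03,0,0],"dr":[0,0,0]},
    {"gripper":22,"delta_pos":[0.03,0,0],"dr":[0,0,0]},
    {"gripper":22,"delta_pos":[0,0,0],"dr":[0,0,0]},
    {"gripper":22,"delta_pos":[0,0,0],"dr":[0,0,0]},
    {"gripper":22,"delta_pos":[0,0,0],"dr":[0,0,0]}
  ]
}}

```text
t: 14.62
ee_pos: [525.2, 186.7, 2.7]
orientation: [1.324, 1.131, -1.323]
ft_force: [-2.9, -2.3, 13.2]
width: 19.2
```

>>> {"name": "apply_moves", "arguments": {
  "increments": [
    {"gripper":22,"delta_pos":[0.03,0,0],"dr":[0,0,0]},
    {"gripper":22,"delta_pos":[0,0,0],"dr":[0,0,0]},
    {"gripper":22,"delta_pos":[0,0,0],"dr":[0,0,0]},
    {"gripper":22,"delta_pos":[0,0,0],"dr":[0,0,0]},
    {"gripper":22,"delta_pos":[0,0,0],"dr":[0,0,0]}
  ]
}}

```text
t: 15.03
ee_pos: [525.2, 186.7, 2.7]
orientation: [1.324, 1.131, -1.323]
ft_force: [-3.7, -3.6, 16.7]
width: 19.2
```

At the stop: z no longer changes and the force has gone from 8 to 16.7 N. I'll close on the handle in steps.

>>> {"name": "apply_moves", "arguments": {
  "increments": [
    {"gripper":18.5,"delta_pos":[0,0,0],"dr":[0,0,0]},
    {"gripper":18.5,"delta_pos":[0,0,0],"dr":[0,0,0]},
    {"gripper":17,"delta_pos":[0,0,0],"dr":[0,0,0]},
    {"gripper":17,"delta_pos":[0,0,0],"dr":[0,0,0]},
    {"gripper":17,"delta_pos":[0,0,0],"dr":[0,0,0]}
  ]
}}

```text
t: 15.45
ee_pos: [524.6, 186.9, 2.6]
orientation: [1.323, 1.132, -1.324]
ft_force: [-4.9, -1.4, 15.9]
width: 14.8
```

>>> {"name": "apply_moves", "arguments": {
  "increments": [
    {"gripper":16,"delta_pos":[0,0,0],"dr":[0,0,0]},
    {"gripper":16,"delta_pos":[0,0,0],"dr":[0,0,0]},
    {"gripper":15,"delta_pos":[0,0,0],"dr":[0,0,0]},
    {"gripper":15,"delta_pos":[0,0,0],"dr":[0,0,0]},
    {"gripper":15,"delta_pos":[0,0,0],"dr":[0,0,0]}
  ]
}}

```text
t: 15.87
ee_pos: [524.4, 187.0, 2.6]
orientation: [1.323, 1.132, -1.324]
ft_force: [-6.2, -1.0, 16.0]
width: 13.3
```

>>> {"name": "apply_moves", "arguments": {
  "increments": [
    {"gripper":15,"delta_pos":[0,-0.03,0],"dr":[0,0,0]},
    {"gripper":15,"delta_pos":[0,-0.03,0],"dr":[0,0,0]},
    {"gripper":15,"delta_pos":[0,-0.02,0],"dr":[0,0,0]},
    {"gripper":15,"delta_pos":[0,0,0],"dr":[0,0,0]},
    {"gripper":15,"delta_pos":[0,0,0],"dr":[0,0,0]}
  ]
}}

```text
t: 16.28
ee_pos: [524.2, 187.1, 2.6]
orientation: [1.324, 1.131, -1.323]
ft_force: [-3.8, -1.2, 15.6]
width: 13.2
```

>>> {"name": "apply_moves", "arguments": {
  "increments": [
    {"gripper":14,"delta_pos":[0,0,0],"dr":[0,0,0]},
    {"gripper":14,"delta_pos":[0,0,0],"dr":[0,0,0]},
    {"gripper":13,"delta_pos":[0,0,0],"dr":[0,0,0]},
    {"gripper":13,"delta_pos":[0,0,0],"dr":[0,0,0]},
    {"gripper":13,"delta_pos":[0,0,0],"dr":[0,0,0]}
  ]
}}

```text
t: 16.7
ee_pos: [524.6, 187.1, 2.6]
orientation: [1.325, 1.131, -1.323]
ft_force: [-2.8, -1.2, 14.2]
width: 11.8
```

>>> {"name": "apply_moves", "arguments": {
  "increments": [
    {"gripper":8,"delta_pos":[0,0,0],"dr":[0,0,0]},
    {"gripper":4,"delta_pos":[0,0,0],"dr":[0,0,0]},
    {"gripper":0,"delta_pos":[0,0,0],"dr":[0,0,0]},
    {"gripper":0,"delta_pos":[0,0,0],"dr":[0,0,0]},
    {"gripper":0,"delta_pos":[0,0,0],"dr":[0,0,0]}
  ]
}}

```text
t: 17.12
ee_pos: [524.6, 187.1, 2.6]
orientation: [1.324, 1.131, -1.323]
ft_force: [-1.8, -1.8, 13.7]
width: 11.5
```

>>> {"name": "apply_moves", "arguments": {
  "increments": [
    {"gripper":0,"delta_pos":[0,0,0.05],"dr":[0,0,0]},
    {"gripper":0,"delta_pos":[0,0,0.05],"dr":[0,0,0]},
    {"gripper":0,"delta_pos":[0,0,0.05],"dr":[0,0,0]},
    {"gripper":0,"delta_pos":[0,0,0.05],"dr":[0,0,0]},
    {"gripper":0,"delta_pos":[0,0,0.05],"dr":[0,0,0]}
  ]
}}

```text
t: 17.53
ee_pos: [524.8, 186.1, 2.6]
orientation: [1.327, 1.131, -1.321]
ft_force: [-2.7, 7.1, 10.3]
width: 11.7
```

>>> {"name": "apply_moves", "arguments": {
  "increments": [
    {"gripper":0,"delta_pos":[0.03,0,0.05],"dr":[0,0,0]},
    {"gripper":0,"delta_pos":[0,0,0.05],"dr":[0,0,0]},
    {"gripper":0,"delta_pos":[0,0,0.05],"dr":[0,0,0]},
    {"gripper":0,"delta_pos":[0,0,0],"dr":[0,0,0]},
    {"gripper":0,"delta_pos":[0,0,0],"dr":[0,0,0]}
  ]
}}

```text
t: 17.95
ee_pos: [525.1, 184.8, 2.5]
orientation: [1.328, 1.131, -1.32]
ft_force: [-2.1, 8.2, 12.5]
width: 11.7
```

```bash
python3 - <<'E'
from h import *
o=ctrl.get_obs();R=cv2.Rodrigues(o['orientation'])[0];print(o['ee_pos'].round(2),R.round(4).tolist(),o['ft_force'].round(1),o['moment'].round(2),o['width'],o['qpos'].round(4).tolist())
for n in('top','side'):
    d=grab(n,n+'6.png');C=cloud(d);Z=C[...,2]
    m=(C[...,0]>440)&(C[...,0]<570)&(C[...,1]>0)&(C[...,1]<110)&(Z>36)&(Z<54)
    P=onplane(d,np.argwhere(m)[:,::-1],45)[:,:2].astype(np.float32); print(n,m.sum(),P.min(0),P.max(0),cv2.minEnclosingCircle(P))
E
```

```text
[525.13 184.81   2.55] [[0.0031, 0.9877, -0.1564], [0.0026, -0.1565, -0.9877], [-1.0, 0.0027, -0.003]] [-2.1  8.2 12.5] [ 1.24  0.38 -0.04] 11.730946036895428 [0.3162, 0.6336, 1.8805, 0.0025, 0.6237, 0.4712]
top 657 [459.56      16.883978] [549.64667  110.088104] ((504.23883056640625, 63.2019157409668), 47.817405700683594)
side 149 [462.12714   16.787617] [502.61227 104.66862] ((493.92291259765625, 60.728118896484375), 43.97264862060547)
```

>>> {"name": "apply_moves", "arguments": {
  "increments": [
    {"gripper":0,"delta_pos":[0,-0.02,0.06],"dr":[0,0,0]},
    {"gripper":0,"delta_pos":[0,-0.02,0.06],"dr":[0,0,0]},
    {"gripper":0,"delta_pos":[0,0,0.06],"dr":[0,0,0]},
    {"gripper":0,"delta_pos":[0,0,0.06],"dr":[0,0,0]},
    {"gripper":0,"delta_pos":[0,0,0.06],"dr":[0,0,0]}
  ]
}}

```text
t: 18.47
ee_pos: [525.0, 181.9, 2.6]
orientation: [1.328, 1.13, -1.319]
ft_force: [0.2, 7.4, 10.7]
width: 12.3
```

>>> {"name": "apply_moves", "arguments": {
  "increments": [
    {"gripper":0,"delta_pos":[0.02,0,0.1],"dr":[0,0,0]},
    {"gripper":0,"delta_pos":[0,0,0.1],"dr":[0,0,0]},
    {"gripper":0,"delta_pos":[0,0,0.1],"dr":[0,0,0]},
    {"gripper":0,"delta_pos":[0,0,0.1],"dr":[0,0,0]},
    {"gripper":0,"delta_pos":[0,0,0.1],"dr":[0,0,0]}
  ]
}}

```text
t: 18.88
ee_pos: [524.6, 177.1, 2.6]
orientation: [1.329, 1.13, -1.318]
ft_force: [0.6, 7.2, 10.5]
width: 11.7
```

```bash
python3 - <<'E'
from h import *
o=ctrl.get_obs();print(o['ee_pos'].round(2),o['ft_force'].round(1),o['moment'].round(2),o['width'])
for s in('top0.png','top6.png',None):
    d=load(s) if s else grab('top','top7.png');C=cloud(d);Z=C[...,2]
    m=(C[...,0]>440)&(C[...,0]<570)&(C[...,1]>0)&(C[...,1]<75)&(Z>34)&(Z<54)
    P=onplane(d,np.argwhere(m)[:,::-1],45)[:,:2]
    # circle LSQ on far edge pixels
    print(s,m.sum(),P.min(0).round(1),np.percentile(P,1,axis=0).round(1), np.sort(P[:,1])[:10].mean().round(2))
E
```

```text
[524.6  177.1    2.59] [ 0.6  7.2 10.5] [ 1.19 -0.07 -0.03] 11.680815681700606
top0.png 412 [462.   17.2] [462.3  17.7] 18.5
top6.png 418 [459.6  16.9] [459.9  17.2] 17.22
None 480 [459.6   9. ] [460.    9.3] 9.5
```

>>> {"name": "apply_moves", "arguments": {
  "increments": [
    {"gripper":0,"delta_pos":[0.01,0,0.12],"dr":[0,0,0]},
    {"gripper":0,"delta_pos":[0,0,0.12],"dr":[0,0,0]},
    {"gripper":0,"delta_pos":[0,0,0.12],"dr":[0,0,0]},
    {"gripper":0,"delta_pos":[0,0,0.12],"dr":[0,0,0]},
    {"gripper":0,"delta_pos":[0,0,0.12],"dr":[0,0,0]}
  ]
}}

```text
t: 19.35
ee_pos: [523.9, 171.2, 2.6]
orientation: [1.329, 1.129, -1.318]
ft_force: [1.0, 7.8, 10.9]
width: 11.7
```

>>> {"name": "apply_moves", "arguments": {
  "increments": [
    {"gripper":0,"delta_pos":[0.01,0,0.12],"dr":[0,0,0]},
    {"gripper":0,"delta_pos":[0,0,0.12],"dr":[0,0,0]},
    {"gripper":0,"delta_pos":[0,0,0.12],"dr":[0,0,0]},
    {"gripper":0,"delta_pos":[0,0,0.12],"dr":[0,0,0]},
    {"gripper":0,"delta_pos":[0,0,0.12],"dr":[0,0,0]}
  ]
}}

```text
t: 19.77
ee_pos: [523.1, 165.3, 2.6]
orientation: [1.329, 1.129, -1.318]
ft_force: [1.6, 8.7, 12.2]
width: 11.9
```

>>> {"name": "apply_moves", "arguments": {
  "increments": [
    {"gripper":0,"delta_pos":[0.01,0,0.12],"dr":[0,0,0]},
    {"gripper":0,"delta_pos":[0,0,0.12],"dr":[0,0,0]},
    {"gripper":0,"delta_pos":[0,0,0.12],"dr":[0,0,0]},
    {"gripper":0,"delta_pos":[0,0,0.12],"dr":[0,0,0]},
    {"gripper":0,"delta_pos":[0,0,0.12],"dr":[0,0,0]}
  ]
}}

```text
t: 20.18
ee_pos: [522.3, 159.5, 2.6]
orientation: [1.33, 1.129, -1.318]
ft_force: [1.3, 9.8, 13.4]
width: 11.8
```

>>> {"name": "apply_moves", "arguments": {
  "increments": [
    {"gripper":0,"delta_pos":[-0.02,0,0.15],"dr":[0,0,0]},
    {"gripper":0,"delta_pos":[-0.02,0,0.15],"dr":[0,0,0]},
    {"gripper":0,"delta_pos":[0,0,0.15],"dr":[0,0,0]},
    {"gripper":0,"delta_pos":[0,0,0.15],"dr":[0,0,0]},
    {"gripper":0,"delta_pos":[0,0,0.15],"dr":[0,0,0]}
  ]
}}

```text
t: 20.6
ee_pos: [520.7, 151.6, 2.6]
orientation: [1.329, 1.129, -1.319]
ft_force: [1.7, 6.9, 11.5]
width: 11.7
```

>>> {"name": "apply_moves", "arguments": {
  "increments": [
    {"gripper":0,"delta_pos":[-0.02,0,0.15],"dr":[0,0,0]},
    {"gripper":0,"delta_pos":[-0.02,0,0.15],"dr":[0,0,0]},
    {"gripper":0,"delta_pos":[0,0,0.15],"dr":[0,0,0]},
    {"gripper":0,"delta_pos":[0,0,0.15],"dr":[0,0,0]},
    {"gripper":0,"delta_pos":[0,0,0.15],"dr":[0,0,0]}
  ]
}}

```text
t: 21.02
ee_pos: [519.0, 143.9, 2.6]
orientation: [1.327, 1.13, -1.32]
ft_force: [0.8, 5.4, 7.2]
width: 11.6
```

>>> {"name": "apply_moves", "arguments": {
  "increments": [
    {"gripper":0,"delta_pos":[0,0,0.15],"dr":[0,0,0]},
    {"gripper":0,"delta_pos":[0,0,0.15],"dr":[0,0,0]},
    {"gripper":0,"delta_pos":[0,0,0.15],"dr":[0,0,0]},
    {"gripper":0,"delta_pos":[0,0,0.1],"dr":[0,0,0]},
    {"gripper":0,"delta_pos":[0,0,0.1],"dr":[0,0,0]}
  ]
}}

```text
t: 21.43
ee_pos: [516.0, 136.2, 1.6]
orientation: [1.324, 1.131, -1.323]
ft_force: [0.6, 2.1, 4.0]
width: 11.8
```

>>> {"name": "apply_moves", "arguments": {
  "increments": [
    {"gripper":0,"delta_pos":[-0.05,0,0.15],"dr":[0,0,0]},
    {"gripper":0,"delta_pos":[-0.05,0,0.15],"dr":[0,0,0]},
    {"gripper":0,"delta_pos":[-0.05,0,0.15],"dr":[0,0,0]},
    {"gripper":0,"delta_pos":[0,0,0.15],"dr":[0,0,0]},
    {"gripper":0,"delta_pos":[0,0,0.15],"dr":[0,0,0]}
  ]
}}

```text
t: 21.85
ee_pos: [514.2, 128.3, 2.9]
orientation: [1.323, 1.131, -1.325]
ft_force: [-0.6, -0.4, -1.0]
width: 11.7
```

```bash
python3 - <<'E'
from h import *
o=ctrl.get_obs();print(o['ee_pos'].round(2),o['ft_force'].round(1),o['moment'].round(2),o['width'])
d=grab('top','top8.png');C=cloud(d);Z=C[...,2]
m=(C[...,0]>420)&(C[...,0]<570)&(C[...,1]>-70)&(C[...,1]<20)&(Z>34)&(Z<54)
P=onplane(d,np.argwhere(m)[:,::-1],45)[:,:2];print(m.sum(),P.min(0),P.max(0),np.sort(P[:,1])[:10].mean())
s=grab('side','side8.png')
a=cv2.resize(s['img'][190:300,200:320],(660,605)[:1]+(600,),interpolation=cv2.INTER_CUBIC);cv2.imwrite('pics/s8c.png',a[:,:,::-1])
E
```

```text
[514.16 128.29   2.88] [-0.6 -0.4 -1. ] [ 0.05 -0.09  0.03] 11.692155522193607
429 [448.191155   -41.09812292] [537.99677334  18.90814049] -39.53549422296713
```

View pics/s8c.png

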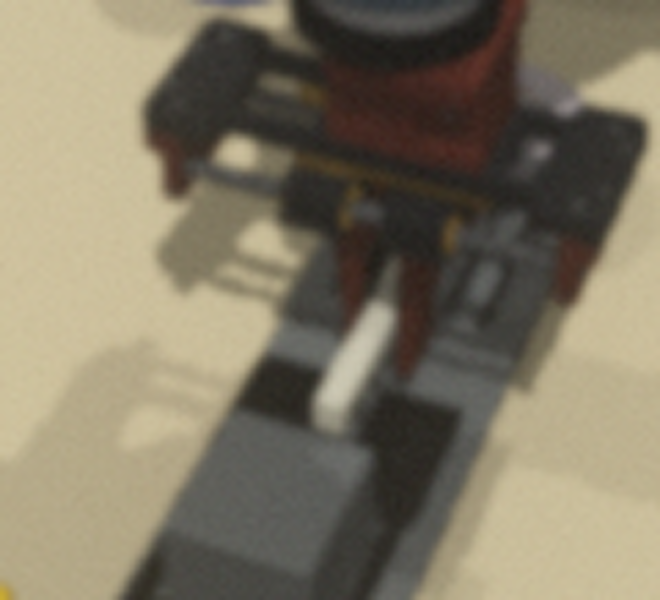

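The plug end is fully out of the socket: the white plug tip is at crop (330,415), in front of the block face. The force has dropped to just the strainer's weight, and rim and TCP moved 58 and 59 mm. Next I'll lift.

>>> {"name": "apply_moves", "arguments": {
  "increments": [
    {"gripper":0,"delta_pos":[-0.6,0,0],"dr":[0,0,0]},
    {"gripper":0,"delta_pos":[-1.2,0,0],"dr":[0,0,0]},
    {"gripper":0,"delta_pos":[-1.8,0,0],"dr":[0,0,0]},
    {"gripper":0,"delta_pos":[-2.0,0,0],"dr":[0,0,0]},
    {"gripper":0,"delta_pos":[-2.0,0,0],"dr":[0,0,0]}
  ]
}}

```text
t: 22.37
ee_pos: [514.6, 128.7, 80.8]
orientation: [1.323, 1.131, -1.323]
ft_force: [0.2, 1.3, -1.2]
width: 11.9
```

>>> {"name": "apply_moves", "arguments": {
  "increments": [
    {"gripper":0,"delta_pos":[-2.0,0,0],"dr":[0,0,0]},
    {"gripper":0,"delta_pos":[-1.6,0,0],"dr":[0,0,0]},
    {"gripper":0,"delta_pos":[-1.0,0,0],"dr":[0,0,0]},
    {"gripper":0,"delta_pos":[-0.4,0,0],"dr":[0,0,0]},
    {"gripper":0,"delta_pos":[0,0,0],"dr":[0,0,0]}
  ]
}}

```text
t: 22.78
ee_pos: [515.3, 128.9, 130.4]
orientation: [1.325, 1.13, -1.322]
ft_force: [-0.1, 0.3, 0.1]
width: 12.0
```

>>> {"name": "apply_moves", "arguments": {
  "increments": [
    {"gripper":0,"delta_pos":[0,0,0],"dr":[0,0,0]},
    {"gripper":0,"delta_pos":[0,0,0],"dr":[0,0,0]},
    {"gripper":0,"delta_pos":[0,0,0],"dr":[0,0,0]},
    {"gripper":0,"delta_pos":[0,0,0],"dr":[0,0,0]},
    {"gripper":0,"delta_pos":[0,0,0],"dr":[0,0,0]}
  ]
}}

```text
t: 23.2
ee_pos: [514.3, 128.6, 128.5]
orientation: [1.323, 1.132, -1.325]
ft_force: [-0.0, 0.2, -0.4]
width: 11.7
```

```bash
python3 - <<'E'
from h import *
from scipy.optimize import least_squares
def fitc(P,r=None):
    if r: return least_squares(lambda p:np.hypot(*(P-p[:2]).T)-r,P.mean(0),loss='soft_l1').x
    return least_squares(lambda p:np.hypot(*(P-p[:2]).T)-p[2],[*P.mean(0),45],loss='soft_l1').x
o=ctrl.get_obs();R=cv2.Rodrigues(o['orientation'])[0];print(o['ee_pos'].round(2),o['ft_force'].round(1),o['moment'].round(2),o['width'],R.round(3).tolist())
for n in('top','side'):
    d=grab(n,n+'9.png');C=cloud(d);Z=C[...,2];t=o['ee_pos']
    c=t[:2]-126*np.array([.157,.9876])
    m=(np.hypot(C[...,0]-c[0],C[...,1]-c[1])<60)&(Z>t[2]+20)&(Z<t[2]+60)
    Q=C[m];A=np.c_[Q[:,:2]-c,np.ones(len(Q))]
    k=np.ones(len(Q),bool)
    for _ in range(6):
        p=np.linalg.lstsq(A[k],Q[k,2],rcond=None)[0]; k=abs(A@p-Q[:,2])<3
    zr=p[2]; print(n,'rim plane slopes',p[:2].round(3),'top z',zr.round(1),k.sum())
    mm=np.zeros(m.shape,np.uint8); mm[m]=k; 
    cn,_=cv2.findContours(mm,cv2.RETR_EXTERNAL,cv2.CHAIN_APPROX_NONE);cn=max(cn,key=len)[:,0]
    P=onplane(d,cn,zr)[:,:2]; P=P[P[:,1]<c[1]+15]; print('  rim centre',fitc(P),'nominal',c.round(1),len(P))
    hsv=cv2.cvtColor(d['img'],cv2.COLOR_RGB2HSV)
    m=(hsv[...,0]>105)&(hsv[...,0]<130)&(hsv[...,1]>120)&(C[...,0]>580)&(C[...,0]<720)&(C[...,1]<-80)&(C[...,1]>-270)&(Z>79)&(Z<91)
    cn,_=cv2.findContours(m.astype(np.uint8),cv2.RETR_EXTERNAL,cv2.CHAIN_APPROX_NONE);cn=max(cn,key=len)[:,0]
    P=onplane(d,cn,85)[:,:2]; print('  cup',len(P),fitc(P),C[m].mean(0).round(1))
E
```

```text
[514.32 128.6  128.52] [-0.   0.2 -0.4] [ 0.02 -0.07 -0.02] 11.669678118140016 [[-0.001, 0.988, -0.156], [-0.0, -0.156, -0.988], [-1.0, -0.001, 0.0]]
top rim plane slopes [-0.007  0.001] top z 170.8 680
  rim centre [493.83465529   4.12253191  44.15190297] nominal [494.5   4.2] 68
  cup 142 [ 653.41236672 -154.89890387   39.365455  ] [ 647.6 -157.8   84.3]
side rim plane slopes [0.003 0.043] top z 169.1 68<stdin>:5: RuntimeWarning: Mean of empty slice.
  ret = um.true_divide(
Traceback (most recent call last):
ValueError: Initial guess is outside of provided bounds
```

>>> {"name": "apply_moves", "arguments": {
  "increments": [
    {"gripper":0,"delta_pos":[0,0.91,0.66],"dr":[0,0,0]},
    {"gripper":0,"delta_pos":[0,1.45,1.06],"dr":[0,0,0]},
    {"gripper":0,"delta_pos":[0,2.0,1.46],"dr":[0,0,0]},
    {"gripper":0,"delta_pos":[0,2.18,1.59],"dr":[0,0,0]},
    {"gripper":0,"delta_pos":[0,2.54,1.85],"dr":[0,0,0]}
  ]
}}

```text
t: 23.72
ee_pos: [594.8, 48.2, 129.2]
orientation: [1.323, 1.132, -1.323]
ft_force: [0.5, 1.6, -0.6]
width: 11.9
```

>>> {"name": "apply_moves", "arguments": {
  "increments": [
    {"gripper":0,"delta_pos":[0,2.54,1.85],"dr":[0,0,0]},
    {"gripper":0,"delta_pos":[0,2.18,1.59],"dr":[0,0,0]},
    {"gripper":0,"delta_pos":[0,2.0,1.46],"dr":[0,0,0]},
    {"gripper":0,"delta_pos":[0,1.45,1.06],"dr":[0,0,0]},
    {"gripper":0,"delta_pos":[0,0.91,0.66],"dr":[0,0,0]}
  ]
}}

```text
t: 24.13
ee_pos: [675.1, -32.8, 129.0]
orientation: [1.325, 1.129, -1.324]
ft_force: [0.4, 0.5, -1.1]
width: 11.4
```

>>> {"name": "apply_moves", "arguments": {
  "increments": [
    {"gripper":0,"delta_pos":[0.8,0,0],"dr":[0,0,0]},
    {"gripper":0,"delta_pos":[0.8,0,0],"dr":[0,0,0]},
    {"gripper":0,"delta_pos":[0.8,0,0],"dr":[0,0,0]},
    {"gripper":0,"delta_pos":[0,0,0],"dr":[0,0,0]},
    {"gripper":0,"delta_pos":[0,0,0],"dr":[0,0,0]}
  ]
}}

```text
t: 24.55
ee_pos: [672.1, -29.4, 104.0]
orientation: [1.322, 1.134, -1.325]
ft_force: [0.3, -0.3, -0.3]
width: 11.9
```

```bash
cat > rim.py <<'E'
from h import *
from scipy.optimize import least_squares
def fitc(P): return least_squares(lambda p:np.hypot(*(P-p[:2]).T)-p[2],[*P.mean(0),45],loss='soft_l1').x
def rim(d,c,z):
    C=cloud(d);Z=C[...,2]
    m=(np.hypot(C[...,0]-c[0],C[...,1]-c[1])<60)&(abs(Z-z)<15)&(np.hypot(C[...,0]-c[0],C[...,1]-c[1])>30)
    Q=C[m];A=np.c_[Q[:,:2]-c,np.ones(len(Q))];k=np.ones(len(Q),bool)
    for _ in range(8):
        p=np.linalg.lstsq(A[k],Q[k,2],rcond=None)[0]; k=abs(A@p-Q[:,2])<4
    mm=np.zeros(m.shape,np.uint8); mm[m]=k
    cn,_=cv2.findContours(mm,cv2.RETR_EXTERNAL,cv2.CHAIN_APPROX_NONE);cn=max(cn,key=len)[:,0]
    P=onplane(d,cn,p[2])[:,:2];P=P[P[:,1]<c[1]+15]
    return fitc(P).round(1),p.round(3),k.sum()
E
python3 - <<'E'
from rim import *
o=ctrl.get_obs();t=o['ee_pos'];R=cv2.Rodrigues(o['orientation'])[0];print(t.round(2),o['ft_force'].round(1),o['width'],R.round(3).tolist())
c=t[:2]-[20.4,124.4]
for n in('top','side'):
    d=grab(n,n+'10.png')
    try: print(n,rim(d,c,t[2]+42),c)
    except Exception as e: print(n,e)
cv2.imwrite('pics/s10c.png',cv2.resize(d['img'][90:240,180:340],(800,600)[:1]+(600,),interpolation=cv2.INTER_CUBIC)[:,:,::-1])
E
```

```text
[672.07 -29.43 104.02] [ 0.3 -0.3 -0.3] 11.859895442240123 [[-0.003, 0.988, -0.155], [0.0, -0.155, -0.988], [-1.0, -0.003, 0.0]]
top (array([ 651.3, -154.4,   41.5]), array([-2.00000e-03, -1.60000e-02,  1.45918e+02]), np.int64(380)) [ 651.66861017 -153.83243789]
side (array([ 670.6, -151.5,   60. ]), array([ 1.20000e-02, -3.00000e-03,  1.46874e+02]), np.int64(41)) [ 651.66861017 -153.83243789]
```

View pics/s10c.png

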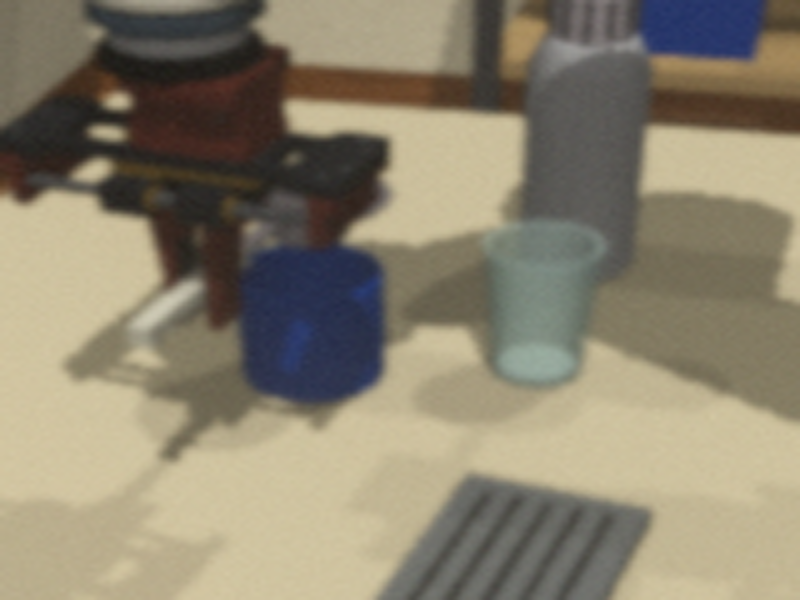

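The picture shows the strainer held over the cup at crop (313,320), with the handle pointing at the camera and the plug at (140,330). The tumbler and flask haven't moved. I'll lower it with a 1 mm correction.

>>> {"name": "apply_moves", "arguments": {
  "increments": [
    {"gripper":0,"delta_pos":[0.4,0.05,0.03],"dr":[0,0,0]},
    {"gripper":0,"delta_pos":[0.6,0.05,0.03],"dr":[0,0,0]},
    {"gripper":0,"delta_pos":[0.6,0,0],"dr":[0,0,0]},
    {"gripper":0,"delta_pos":[0.6,0,0],"dr":[0,0,0]},
    {"gripper":0,"delta_pos":[0.4,0,0],"dr":[0,0,0]}
  ]
}}

```text
t: 25.07
ee_pos: [673.8, -31.1, 78.0]
orientation: [1.323, 1.132, -1.324]
ft_force: [-1.4, 1.0, -0.7]
width: 11.9
```

>>> {"name": "apply_moves", "arguments": {
  "increments": [
    {"gripper":0,"delta_pos":[0.1,0,0],"dr":[0,0,0]},
    {"gripper":0,"delta_pos":[0,0,0],"dr":[0,0,0]},
    {"gripper":0,"delta_pos":[0,0,0],"dr":[0,0,0]},
    {"gripper":0,"delta_pos":[0,0,0],"dr":[0,0,0]},
    {"gripper":0,"delta_pos":[0,0,0],"dr":[0,0,0]}
  ]
}}

```text
t: 25.48
ee_pos: [674.6, -31.1, 78.5]
orientation: [1.324, 1.131, -1.323]
ft_force: [0.4, -0.9, -0.9]
width: 11.9
```

```bash
python3 - <<'E'
from rim import *
o=ctrl.get_obs();t=o['ee_pos'];R=cv2.Rodrigues(o['orientation'])[0];print(t.round(2),o['ft_force'].round(1),o['width'],R.round(3).tolist())
c=t[:2]-[20.4,124.4]
d=grab('top','top11.png'); print(rim(d,c,t[2]+42),c)
E
```

```text
[674.59 -31.14  78.51] [ 0.4 -0.9 -0.9] 11.863179588254052 [[0.001, 0.988, -0.156], [-0.0, -0.156, -0.988], [-1.0, 0.001, -0.0]]
(array([ 653.1, -159.7,   39.1]), array([-3.0000e-03, -0.0000e+00,  1.2035e+02]), np.int64(369)) [ 654.18713272 -155.54278523]
```

```bash
python3 - <<'E'
from rim import *
def fr(P,r,c): return least_squares(lambda p:np.hypot(*(P-p).T)-r,c,loss='soft_l1',f_scale=1).x.round(1)
t=ctrl.get_obs()['ee_pos'];c=t[:2]-[20.4,124.4]
def cont(d,m,z):
    cn,_=cv2.findContours(m.astype(np.uint8),cv2.RETR_EXTERNAL,cv2.CHAIN_APPROX_NONE);cn=max(cn,key=len)[:,0]
    return onplane(d,cn,z)[:,:2]
d=load('top11.png');C=cloud(d);r=np.hypot(C[...,0]-c[0],C[...,1]-c[1])
m=(abs(C[...,2]-120.5)<6)&(r<58); P=cont(d,m,120.5); ang=np.degrees(np.arctan2(P[:,1]-c[1],P[:,0]-c[0]))
k=(ang<20)|(ang>160);print(len(P),k.sum(),'rim',fr(P[k],44.8,c),c, 'x',P[k].min(0),P[k].max(0))
for n,s in(('top','top0.png'),('side','side0.png'),('top','top9.png')):
    d=load(s);C=cloud(d);hsv=cv2.cvtColor(d['img'],cv2.COLOR_RGB2HSV)
    m=(hsv[...,0]>105)&(hsv[...,0]<130)&(hsv[...,1]>120)&(C[...,0]>580)&(C[...,0]<720)&(C[...,1]<-80)&(C[...,1]>-270)
    P=cont(d,m&(C[...,2]>(75 if n=='top' else 72)),85); q=P[np.hypot(*(P-[653,-155]).T)<46]
    if n=='side': q=q[q[:,1]<-155]  # back rim
    print(s,len(q),fr(q,41.0,[653,-155]),q.min(0).round(1),q.max(0).round(1))
E
```

```text
128 98 rim [ 653.9 -153.3] [ 654.17096656 -155.56797918] x [ 608.63829166 -199.44773315] [ 699.53963587 -141.17841457]
top0.png 164 [ 652.5 -154.6] [ 612.6 -195.4] [ 693.  -114.6]
side0.png 1 [ 659.4 -154.8] [ 618.4 -155.9] [ 618.4 -155.9]
top9.png 168 [ 652.6 -154.8] [ 612.6 -195.5] [ 693.  -114.6]
```

>>> {"name": "apply_moves", "arguments": {
  "increments": [
    {"gripper":0,"delta_pos":[0.5,-0.07,0],"dr":[0,0,0]},
    {"gripper":0,"delta_pos":[0.6,-0.06,0],"dr":[0,0,0]},
    {"gripper":0,"delta_pos":[0.6,0,0],"dr":[0,0,0]},
    {"gripper":0,"delta_pos":[0.6,0,0],"dr":[0,0,0]},
    {"gripper":0,"delta_pos":[0.4,0,0],"dr":[0,0,0]}
  ]
}}

```text
t: 25.95
ee_pos: [672.4, -30.8, 49.9]
orientation: [1.323, 1.132, -1.325]
ft_force: [0.8, -0.6, -1.6]
width: 11.5
```

>>> {"name": "apply_moves", "arguments": {
  "increments": [
    {"gripper":0,"delta_pos":[0.1,0,0],"dr":[0,0,0]},
    {"gripper":0,"delta_pos":[0,0,0],"dr":[0,0,0]},
    {"gripper":0,"delta_pos":[0,0,0],"dr":[0,0,0]},
    {"gripper":0,"delta_pos":[0,0,0],"dr":[0,0,0]},
    {"gripper":0,"delta_pos":[0,0,0],"dr":[0,0,0]}
  ]
}}

```text
t: 26.37
ee_pos: [673.4, -30.9, 50.5]
orientation: [1.324, 1.131, -1.323]
ft_force: [-1.0, 0.0, -0.4]
width: 12.0
```

>>> {"name": "apply_moves", "arguments": {
  "increments": [
    {"gripper":0,"delta_pos":[0.05,0,0],"dr":[0,0,0]},
    {"gripper":0,"delta_pos":[0.05,0,0],"dr":[0,0,0]},
    {"gripper":0,"delta_pos":[0.05,0,0],"dr":[0,0,0]},
    {"gripper":0,"delta_pos":[0,0,0],"dr":[0,0,0]},
    {"gripper":0,"delta_pos":[0,0,0],"dr":[0,0,0]}
  ]
}}

```text
t: 26.78
ee_pos: [673.0, -30.9, 48.7]
orientation: [1.323, 1.131, -1.324]
ft_force: [-1.5, -0.4, -1.7]
width: 11.8
```

>>> {"name": "apply_moves", "arguments": {
  "increments": [
    {"gripper":0,"delta_pos":[0.05,0,0],"dr":[0,0,0]},
    {"gripper":0,"delta_pos":[0.05,0,0],"dr":[0,0,0]},
    {"gripper":0,"delta_pos":[0,0,0],"dr":[0,0,0]},
    {"gripper":0,"delta_pos":[0,0,0],"dr":[0,0,0]},
    {"gripper":0,"delta_pos":[0,0,0],"dr":[0,0,0]}
  ]
}}

```text
t: 27.2
ee_pos: [673.0, -30.9, 47.6]
orientation: [1.323, 1.131, -1.323]
ft_force: [0.2, -0.5, -0.6]
width: 11.3
```

>>> {"name": "apply_moves", "arguments": {
  "increments": [
    {"gripper":0,"delta_pos":[0.05,0,0],"dr":[0,0,0]},
    {"gripper":0,"delta_pos":[0.05,0,0],"dr":[0,0,0]},
    {"gripper":0,"delta_pos":[0,0,0],"dr":[0,0,0]},
    {"gripper":0,"delta_pos":[0,0,0],"dr":[0,0,0]},
    {"gripper":0,"delta_pos":[0,0,0],"dr":[0,0,0]}
  ]
}}

```text
t: 27.62
ee_pos: [673.1, -30.9, 46.6]
orientation: [1.323, 1.131, -1.323]
ft_force: [-0.1, 0.3, -0.0]
width: 11.8
```

>>> {"name": "apply_moves", "arguments": {
  "increments": [
    {"gripper":0,"delta_pos":[0.05,0,0],"dr":[0,0,0]},
    {"gripper":0,"delta_pos":[0,0,0],"dr":[0,0,0]},
    {"gripper":0,"delta_pos":[0,0,0],"dr":[0,0,0]},
    {"gripper":0,"delta_pos":[0,0,0],"dr":[0,0,0]},
    {"gripper":0,"delta_pos":[0,0,0],"dr":[0,0,0]}
  ]
}}

```text
t: 28.03
ee_pos: [673.1, -30.9, 46.2]
orientation: [1.324, 1.131, -1.323]
ft_force: [1.1, 0.4, -1.2]
width: 11.6
```

>>> {"name": "apply_moves", "arguments": {
  "increments": [
    {"gripper":0,"delta_pos":[0.05,0,0],"dr":[0,0,0]},
    {"gripper":0,"delta_pos":[0,0,0],"dr":[0,0,0]},
    {"gripper":0,"delta_pos":[0,0,0],"dr":[0,0,0]},
    {"gripper":0,"delta_pos":[0,0,0],"dr":[0,0,0]},
    {"gripper":0,"delta_pos":[0,0,0],"dr":[0,0,0]}
  ]
}}

```text
t: 28.45
ee_pos: [673.1, -30.9, 45.7]
orientation: [1.323, 1.131, -1.323]
ft_force: [0.5, 0.5, -0.4]
width: 11.5
```

```bash
python3 - <<'E'
from rim import *
o=ctrl.get_obs();t=o['ee_pos'];print(t.round(2),o['ft_force'].round(1),o['moment'].round(3))
c=t[:2]-[20.4,124.4]
d=grab('top','top12.png'); print(rim(d,c,t[2]+42),c)
s=grab('side','side12.png')
E
```

```text
[673.09 -30.94  45.72] [ 0.5  0.5 -0.4] [-0.005 -0.045  0.057]
(array([ 652.2, -155.3,   41.7]), array([4.0000e-03, 7.0000e-03, 8.8607e+01]), np.int64(348)) [ 652.68783717 -155.34184462]
```

>>> {"name": "apply_moves", "arguments": {
  "increments": [
    {"gripper":0,"delta_pos":[0.05,0,0],"dr":[0,0,0]},
    {"gripper":0,"delta_pos":[0,0,0],"dr":[0,0,0]},
    {"gripper":0,"delta_pos":[0,0,0],"dr":[0,0,0]},
    {"gripper":0,"delta_pos":[0,0,0],"dr":[0,0,0]},
    {"gripper":0,"delta_pos":[0,0,0],"dr":[0,0,0]}
  ]
}}

```text
t: 28.97
ee_pos: [673.1, -30.9, 45.3]
orientation: [1.324, 1.131, -1.323]
ft_force: [0.1, 0.1, 0.8]
width: 11.4
```

>>> {"name": "apply_moves", "arguments": {
  "increments": [
    {"gripper":0,"delta_pos":[0.04,0,0],"dr":[0,0,0]},
    {"gripper":0,"delta_pos":[0,0,0],"dr":[0,0,0]},
    {"gripper":0,"delta_pos":[0,0,0],"dr":[0,0,0]},
    {"gripper":0,"delta_pos":[0,0,0],"dr":[0,0,0]},
    {"gripper":0,"delta_pos":[0,0,0],"dr":[0,0,0]}
  ]
}}

```text
t: 29.38
ee_pos: [673.2, -30.9, 44.9]
orientation: [1.324, 1.131, -1.323]
ft_force: [-0.6, 0.2, 3.2]
width: 11.7
```

Contact at +3 N. I'll ease off slightly and open gently.

>>> {"name": "apply_moves", "arguments": {
  "increments": [
    {"gripper":0,"delta_pos":[-0.02,0,0],"dr":[0,0,0]},
    {"gripper":0,"delta_pos":[0,0,0],"dr":[0,0,0]},
    {"gripper":13.5,"delta_pos":[0,0,0],"dr":[0,0,0]},
    {"gripper":14,"delta_pos":[0,0,0],"dr":[0,0,0]},
    {"gripper":14.5,"delta_pos":[0,0,0],"dr":[0,0,0]}
  ]
}}

```text
t: 29.8
ee_pos: [672.7, -30.9, 44.6]
orientation: [1.323, 1.132, -1.324]
ft_force: [0.3, 0.5, -0.4]
width: 12.7
```

>>> {"name": "apply_moves", "arguments": {
  "increments": [
    {"gripper":15.5,"delta_pos":[0,0,0],"dr":[0,0,0]},
    {"gripper":16.5,"delta_pos":[0,0,0],"dr":[0,0,0]},
    {"gripper":18,"delta_pos":[0,0,0],"dr":[0,0,0]},
    {"gripper":20,"delta_pos":[0,0,0],"dr":[0,0,0]},
    {"gripper":22,"delta_pos":[0,0,0],"dr":[0,0,0]}
  ]
}}

```text
t: 30.22
ee_pos: [673.0, -30.9, 44.9]
orientation: [1.323, 1.131, -1.324]
ft_force: [-0.3, -0.1, 0.4]
width: 18.7
```

>>> {"name": "apply_moves", "arguments": {
  "increments": [
    {"gripper":25,"delta_pos":[0,0,0],"dr":[0,0,0]},
    {"gripper":30,"delta_pos":[0,0,0],"dr":[0,0,0]},
    {"gripper":34,"delta_pos":[0,0,0],"dr":[0,0,0]},
    {"gripper":34,"delta_pos":[0,0,0],"dr":[0,0,0]},
    {"gripper":34,"delta_pos":[0,0,0],"dr":[0,0,0]}
  ]
}}

```text
t: 30.63
ee_pos: [673.1, -30.9, 45.0]
orientation: [1.323, 1.131, -1.323]
ft_force: [-0.0, 0.3, -0.2]
width: 29.9
```

```bash
python3 - <<'E'
from rim import *
o=ctrl.get_obs();t=o['ee_pos'];print(t.round(2),o['ft_force'].round(1),o['moment'].round(3),o['width'])
d=grab('top','top13.png'); print(rim(d,np.array([652.7,-155]),88))
E
```

```text
[673.06 -30.92  44.98] [-0.   0.3 -0.2] [-0.042 -0.081 -0.003] 29.856764175904317
(array([ 652.4, -158.4,   39.6]), array([-0.0000e+00,  1.8000e-02,  8.8348e+01]), np.int64(351))
```

>>> {"name": "apply_moves", "arguments": {
  "increments": [
    {"gripper":34,"delta_pos":[-0.3,0,0],"dr":[0,0,0]},
    {"gripper":34,"delta_pos":[-0.8,0,0],"dr":[0,0,0]},
    {"gripper":34,"delta_pos":[-1.5,0,0],"dr":[0,0,0]},
    {"gripper":34,"delta_pos":[-2.0,0,0],"dr":[0,0,0]},
    {"gripper":34,"delta_pos":[-2.0,0,0],"dr":[0,0,0]}
  ]
}}

```text
t: 31.1
ee_pos: [673.1, -30.9, 112.8]
orientation: [1.324, 1.131, -1.323]
ft_force: [0.4, 0.2, 0.2]
width: 29.8
```

>>> {"name": "apply_moves", "arguments": {
  "increments": [
    {"gripper":34,"delta_pos":[-3,0,0],"dr":[0,0,0]},
    {"gripper":34,"delta_pos":[-3,-1,-2],"dr":[0,0,0]},
    {"gripper":34,"delta_pos":[-2,-1,-3],"dr":[0,0,0]},
    {"gripper":34,"delta_pos":[0,-1,-3.5],"dr":[0,0,0]},
    {"gripper":34,"delta_pos":[0,-1,-3.5],"dr":[0,0,0]}
  ]
}}

```text
t: 31.52
ee_pos: [653.5, 94.8, 195.2]
orientation: [1.328, 1.127, -1.32]
ft_force: [-0.2, 0.5, -1.2]
width: 29.6
```

>>> {"name": "apply_moves", "arguments": {
  "increments": [
    {"gripper":34,"delta_pos":[0,-1,-3.5],"dr":[0,0,0]},
    {"gripper":34,"delta_pos":[0,-1,-2],"dr":[0,0,0]},
    {"gripper":34,"delta_pos":[0,0,0],"dr":[0,0,0]},
    {"gripper":34,"delta_pos":[0,0,0],"dr":[0,0,0]},
    {"gripper":34,"delta_pos":[0,0,0],"dr":[0,0,0]}
  ]
}}

```text
t: 31.93
ee_pos: [641.4, 150.8, 192.0]
orientation: [1.324, 1.13, -1.322]
ft_force: [0.3, -0.2, 0.4]
width: 29.9
```

```bash
python3 - <<'E'
from rim import *
o=ctrl.get_obs();t=o['ee_pos'];print(t.round(2),o['ft_force'].round(1))
d=grab('top','top14.png'); s=grab('side','side14.png'); print(rim(d,np.array([652.7,-155]),88))
C=cloud(d);Z=C[...,2]
m=(np.hypot(C[...,0]-652.7,C[...,1]+155)<48)&(abs(Z-88)<6);P=onplane(d,np.argwhere(m)[:,::-1],88);print('rim extents',P.min(0),P.max(0),cv2.minEnclosingCircle(P[:,:2].astype(np.float32)))
for nm,x,y in(('flask',529,-342),('tumbler',528,-186)):
    for s_ in('top0.png','top14.png'):
        D=load(s_);K=cloud(D);q=(np.hypot(K[...,0]-x,K[...,1]-y)<60)&(K[...,2]>90);print(nm,s_,K[q][:,:2].min(0).round(),K[q][:,:2].max(0).round())
a=cv2.resize(s['img'][110:260,190:340],(500,500),interpolation=cv2.INTER_CUBIC)
b=cv2.resize(d['img'][140:200,270:350],(300,225),interpolation=cv2.INTER_CUBIC)
o=np.zeros((500,800,3),np.uint8);o[:,:500]=a;o[:225,500:]=b;cv2.imwrite('pics/fin.png',o[:,:,::-1])
E
```

```text
[641.37 150.8  192.  ] [ 0.3 -0.2  0.4]
(array([ 652.8, -154.2,   44.5]), array([-0.0000e+00,  1.3000e-02,  8.8083e+01]), np.int64(527))
rim extents [ 606.93362778 -200.08607751   88.        ] [ 697.65586517 -109.05030946   88.        ] ((652.8961791992188, -153.93032836914062), 46.245487213134766)
flask top0.png [ 491. -377.] [ 566. -309.]
flask top14.png [ 490. -378.] [ 566. -309.]
tumbler top0.png [ 495. -219.] [ 561. -153.]
tumbler top14.png [ 495. -219.] [ 561. -153.]
```

View pics/fin.png

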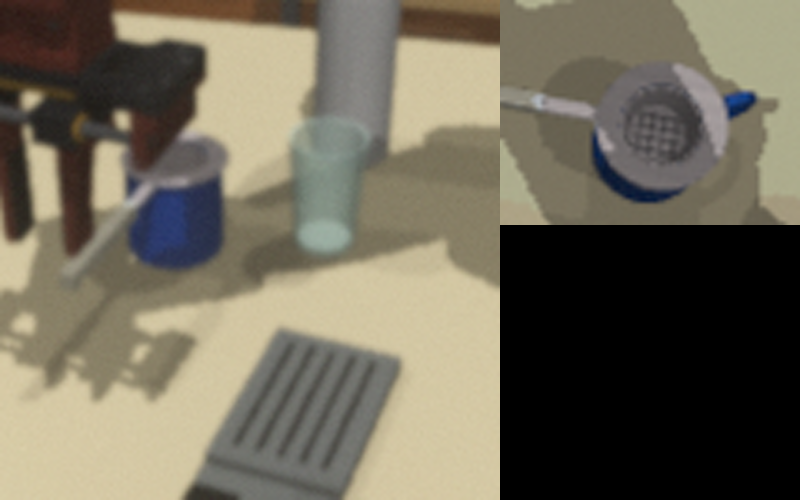

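The strainer lies flat on the cup. In the picture the rim ring sits on the cup at (176,160), with the handle out to the lower left and the cup handle on the opposite side. The rim centre measures (652.9, −154.0) and the cup (652.6, −154.8). The rim top is at 88.1 mm and level, and nothing touches the gripper. Handing in.

```bash
python3 -c "
from workcell import ctrl
print(ctrl.close_job())"
```

```text
the job is handed in; nothing more can be done
None
```

The job is done and handed in at about 32 s. The tea strainer lies flat on the handled cup with its basket hanging inside. No verdict was reported.

**Fork and draw:** I pressed the fork to its stop with about 5.5 mm of travel. The readings peaked at about 17 N. I then closed on the handle and drew the strainer out straight. The fork stayed down for about 45 mm of the roughly 59 mm draw, well past the first 20 mm. Pulling force stayed below about 10 N.

**Placing:** The rim touched the cup at about 3 N, and I eased off slightly before opening the jaws.

**Last checks:**

| Check | Result |
|---|---|
| Rim centre against cup centre | within about 1 mm |
| Rim top height | 88.1 mm (88 expected) |
| Rim tilt | about 0.01 (slope) |
| Tumbler and flask | within 1 mm of where they stood |
| Gripper | clear of everything, force near zero |

I did not re-measure the cup after placing the strainer, or the canister at all. The arm stayed well away from the canister.

**Disagreements:**
- **Fingertip height:** The fingertips stood about 25 mm higher than the stated tool geometry gives, going by the camera and by contact. I went by feel and by the camera instead.
- **Jaw centring:** Because of this, my first centring of the jaws closed above the handle and told me nothing. I redid it with the fork held down, correcting by about 0.8 mm.
- **Side camera:** Its fits of the cup and the rim were too occluded to use, so the final positions rest on the top camera.

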